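Pack a patisserie gift crate in layers from a carousel and the counter

TASK

First turn the wooden carousel, by pushing its brass rim posts and without touching the red-lidded tub, until that tub stands at the front, over the brass pointer. Then pack the crate in layers, everything upright: all the blue biscuit tins flat on the bottom, then the white divider level on the corner ledges over them, then on the divider all the pink cartons and, set down gently, the red-lidded tub. Leave the other two tubs standing on the carousel and do not disturb the bowl, the syrup bottle and the spatula.

Things in the scene. Friction and masses are not known exactly. Their poses are not given: they have to be found in the camera images.
- stand: Fixed foot of the carousel; origin on the counter, on the carousel's vertical axis. A brass pointer tongue (24 mm wide, its top 10 mm above the counter) runs out from under the disc along the foot's own -x axis to 200 mm from the axis: that direction is the front. Place and yaw vary.
- front (a point): Point at the front on top of the carousel disc, 72 mm from its axis, above the brass pointer; fixed to the foot: it does not turn.
- carousel (a joint): Angle of the turning disc in rad, anticlockwise from above, without end stops. Wooden disc of 145 mm radius, its flat top 30 mm above the counter, the tubs stand on it by friction alone. Six upright brass posts (12 mm across, from 30 to 65 mm above the counter) stand on it 132 mm from the axis, at angles joint + k*60 degrees from the foot's own +x axis. It turns with light friction (about 1 N at a post) and stays where it is left.
- tub_red_mid (a point): Red-lidded white tub, upright cylinder 56 mm across and 60 mm tall, 130 to 250 g, standing on the carousel about 72 mm from its axis; point at its centre, half-way up, z up.
- tub_cream_mid (a point): Cream-lidded tub of the same size on the carousel, to stay there; its centre.
- tub_green_mid (a point): Green-lidded tub of the same size on the carousel, to stay there; its centre.
- crate: Open plywood crate fixed on the counter; origin at the centre of its underside. Outside 154 (x) by 264 (y) by 64 mm high, walls and floor 6 mm, so inside 142 by 252 mm with the floor 6 mm up. In each inner corner a wooden ledge block 20 by 20 mm, its top 48 mm above the counter, carries the divider. Place and yaw vary.
- divider_grip (a point): White divider plate 132 (x) by 240 (y) by 6 mm, lying flat on the counter at first, 180 g, with a dark wooden grip fin on its middle: 50 mm long (x), 12 mm thick (y), from the plate's top (6 mm) up to 36 mm above the plate's underside. Point on the fin, 22 mm above the plate's underside; z up. On the ledges its underside is 48 mm and its upper face 54 mm above the counter.
- tin1_mid (a point): Blue rectangular biscuit tin with steel lid, 60 (x) by 46 (y) by 40 mm tall, about 200 g; point at its centre, half-way up, z up. Two or three tins are present.
- tin2_mid (a point): Blue rectangular biscuit tin with steel lid, 60 (x) by 46 (y) by 40 mm tall, about 200 g; point at its centre, half-way up, z up. Two or three tins are present.
- tin3_mid (a point): Blue rectangular biscuit tin with steel lid, 60 (x) by 46 (y) by 40 mm tall, about 200 g; point at its centre, half-way up, z up. Two or three tins are present.
- carton1_mid (a point): Pink carton with gold bands, 60 (x) by 44 (y) by 44 mm tall, about 120 g; point at its centre, half-way up, z up. One or two cartons are present.
- carton2_mid (a point): Pink carton with gold bands, 60 (x) by 44 (y) by 44 mm tall, about 120 g; point at its centre, half-way up, z up. One or two cartons are present.
- bowl: Steel bowl, 120 mm across, 55 mm tall; bystander. Origin under its centre.
- syrup: Amber syrup bottle, 60 mm across, 120 mm tall; bystander. Origin under its centre.
- spat: Spatula 200 mm long, lying on the counter; bystander.
There are look-alikes about, which are no part of the job. Leave any purple look-alike of the part that bears tin1_mid alone.

How it is judged (in metres and radians):
On the way, in this order (a step that is already met when the one before it is completed fails the run):
1. the red-lidded tub stands at the front of the carousel, the disc at rest (horizontal distance between tub_red_mid and front below 0.03 m and height (world z) of tub_red_mid between 0.05 and 0.07 m and velocity of joint carousel between -0.05 and 0.05 rad/s), for 0.3 s.
2. all tins stand upright on the crate's floor (x of tin1_mid in the frame of crate between -0.071 and 0.071 m and y of tin1_mid in the frame of crate between -0.126 and 0.126 m and z of tin1_mid in the frame of crate between 0.018 and 0.033 m and angle between each of tin1_mid, tin2_mid, tin3_mid's own z axis and vertical below 0.15 rad and x of tin2_mid in the frame of crate between -0.071 and 0.071 m and y of tin2_mid in the frame of crate between -0.126 and 0.126 m and z of tin2_mid in the frame of crate between 0.018 and 0.033 m and x of tin3_mid in the frame of crate between -0.071 and 0.071 m and y of tin3_mid in the frame of crate between -0.126 and 0.126 m and z of tin3_mid in the frame of crate between 0.018 and 0.033 m), for 0.2 s.
3. the divider lies level on the crate's ledges over the tins (all of step 2 and x of divider_grip in the frame of crate between -0.071 and 0.071 m and y of divider_grip in the frame of crate between -0.126 and 0.126 m and z of divider_grip in the frame of crate between 0.062 and 0.078 m and angle between divider_grip's own z axis and vertical below 0.06 rad and angle between the x axis of crate and the x axis of divider_grip, either way round below 0.2 rad), for 0.2 s.
At the end, for the whole second after the job is handed in: Tins upright on the crate floor; divider on the ledges (8 mm, level within 0.06 rad); cartons and red-lidded tub upright on the divider (0.15 rad, 8 mm in height); the other two tubs still upright on the carousel (all of step 3 and x of carton1_mid in the frame of crate between -0.071 and 0.071 m and y of carton1_mid in the frame of crate between -0.126 and 0.126 m and z of carton1_mid in the frame of crate between 0.068 and 0.085 m and angle between each of carton1_mid, carton2_mid, tub_red_mid's own z axis and vertical below 0.15 rad and x of carton2_mid in the frame of crate between -0.071 and 0.071 m and y of carton2_mid in the frame of crate between -0.126 and 0.126 m and z of carton2_mid in the frame of crate between 0.068 and 0.085 m and x of tub_red_mid in the frame of crate between -0.071 and 0.071 m and y of tub_red_mid in the frame of crate between -0.126 and 0.126 m and z of tub_red_mid in the frame of crate between 0.076 and 0.093 m and horizontal distance between each of tub_cream_mid, tub_green_mid and stand below 0.14 m and height (world z) of each of tub_cream_mid, tub_green_mid above 0.05 m and angle between each of tub_cream_mid, tub_green_mid's own z axis and vertical below 0.2 rad); the robot touches nothing.
It fails at once if the red-lidded tub is touched by the gripper on the carousel away from the front (more than 45 mm from it) (contact force between the fingers and tub_red above 0.5 N and horizontal distance between tub_red_mid and front above 0.045 m and horizontal distance between tub_red_mid and stand below 0.13 m and height (world z) of tub_red_mid below 0.065 m).
It fails at once if the red-lidded tub is dropped or slammed into the crate (faster than 0.5 m/s just over the divider) (horizontal distance between tub_red_mid and crate below 0.13 m and height (world z) of tub_red_mid below 0.115 m and linear speed of tub_red above 0.5 m/s).
It fails at once if the bowl is disturbed (moved more than 40 mm) (distance of bowl from where it was at the start of the episode above 0.04 m).
It fails at once if the syrup bottle is disturbed (moved more than 40 mm) (distance of syrup from where it was at the start of the episode above 0.04 m).
It fails at once if the spatula is disturbed (moved more than 40 mm) (distance of spat from where it was at the start of the episode above 0.04 m).
Of tin1, tin2, tin3 only 2 to 3 are there at a start; the rules pass over those that are not, and their reading is None.
Of carton1, carton2 only 1 to 2 are there at a start; the rules pass over those that are not, and their reading is None.
At some moment in a run one of tin1, tin2, tin3, carton1, carton2 may be knocked a few centimetres aside while the robot is not near it.
It also fails if it takes over 210 s, if anything falls off the work surface, if the arm or the gripper's body presses on something with over 40 N, if the wrist force passes 120 N, or if a joint passes its speed limit or range.

ROBOT

A 6-joint arm with a two-finger parallel gripper is mounted at the origin on the work surface. World frame = base frame: x ahead of the robot, y to its left, z up, the work surface at z = 0. Lengths are in mm, angles in rad, forces in N, time in s.
With the tool pointing down it reaches from about 350 to 875 mm from the base axis. Payload 4.2 kg.
Tool frame: the origin (TCP) lies midway between the tips of the shut fingers; the grasp point (between the pads) lies 19 mm behind it; z points along the fingers, y is the direction in which the jaws open and shut (so a half turn about z gives the same grasp; the last joint's range is limited). The gripper opens to 85 mm and grips with 20 to 120 N. Pads are 22 mm wide; open, the fingers measure 114 mm over their backs; the gripper's body (76 mm by 85 mm) begins 54 mm behind the grasp point. The pads swing forward as they close: fully open they stand 13 mm farther back than shut.
Start: joints at [1.515, 0.385, 0.008, 0, -1.194, -0.259], TCP at [193.484, 594.275, 231.312] pointing down, gripper open.
Joint ranges: [-3.14, 3.14], [-1.21, 2.06], [-1.07, 1.41], [-3.16, 2.05], [-2.99, -0.16], [-3.1, 3.1]. Speed limits (rad/s): [2.79, 2.79, 3.14, 3.14, 3.14, 3.14].

INTERFACE

Orientations are given as a unit quaternion [x, y, z, w].
In Python, from bench import arm gives the robot as it stands.
- The arm moves only by the tool send_rows, never from a script. Its arguments are lists of equal length, an entry for each row: "translation": the shift along the tool's x, y, z in mm, a list of three; "dr": the turn, a rotation vector about the tool's x, y, z in degrees, a list of three; "grip": the finger opening in mm, from 0 to 85.4. In form: {"translation": [[dx, dy, dz], ...], "dr": [[ax, ay, az], ...], "grip": [grip, ...]}. A call has exactly 5 rows; each row shifts and turns the commanded pose from where the row before left it, along the tool's axes as they then stand; what a row does not reach is not made up. A row lasts 1/8 s, in which the tool goes at most 62.5 mm and 10.7 degrees, less where a joint would pass 70% of its speed; a pose out of reach is approached as far as the arm can. A call with a gripper value outside its range is refused whole. The fingers move at their own pace and stop on an object; the grip force is fixed at half the most. Time passes only in rows, so rows that do not move let the fingers close, or fill a call up. It gives the time, the measured TCP pose, the force and the opening at its end, in the units of the state.
- arm.read_state(): the state, without advancing time (a new reading comes with each control period).
- arm.get_image(name): name is "side" or "top" or "wrist"; returns the picture (400x640x3 uint8, red, green, blue); there is no depth.
- arm.camera_info(name): a dict with "fx", "fy", "cx", "cy" (pixels), "D" ([k1, k2, p1, p2, k3] as OpenCV has them; the pictures are not rectified), "cam_to_world" (4x4, takes a point from camera to world coordinates). Camera axes: x right, y down, z forward; pixel columns grow to the right and rows downward; lengths in mm; the calibration is good to about 2 mm. A picture is of the moment at which its call begins: read the wrist's pose just before it. camera_info takes no time and is no camera call; for the wrist camera it gives the pose at the moment of the call.
- arm.job_done(): hands the job in, once; it reports no verdict.
Trained networks look in the newest picture that a camera, given by its name, has taken for a name from the list of things; names that differ only in an ending like _2 or _b are one class to them, and where a whole thing is asked for, a point or a joint stands for the part that bears it (a point fixed in the world has none). Each returns a list of dicts, best first, with "confidence" (0 to 1); they miss things now and then, are a little off and sometimes report something else, mostly with a low value. They report only what shows in the picture. A call takes as long as a camera call. They do not tell look-alikes from the thing itself.
- arm.search_frame(thing, camera): "xyz" ([x, y, z] in mm, in world coordinates, good to about 4 mm: the middle of the surface that is visible of it).
- arm.place_of(thing, camera): "xyz" ([x, y, z] in mm, in world coordinates, good to about 4 mm: a listed point, or the origin of a listed thing).
The state is a dict: "clock": time; "joints": joint angles; "joint_vel": joint speeds; "joint_efforts": joint torques, N m; "position": TCP position; "ee_rot": TCP orientation; "contact_force": force on the tool from outside, world axes, zero at the start; "wrist_torque": the same for the moment, N m; "gripper_width": finger opening in mm.
Only numpy, scipy, OpenCV 4.12 (cv2) and the standard library are available. Lean on these libraries where they do the work, as an engineer would, in place of code of your own. Each camera call takes 0.05 s, during which the arm holds its last target.

## Working session

There is one attempt and no reset: what is moved stays moved. The work goes in short steps, Python scripts to look and compute and a tool call to move; the robot and the scene stay as the last step left them, time stands still between calls to the robot, and variables do not carry over. Pictures are saved under pics/ and viewed, and the job is handed in when it is done.

Besides the shell and the picture viewer there is one more tool, called as name(argument=value, ...) on one line, values as JSON. send_rows: Moves the arm, as the interface text tells. Its arguments: {"type":"object","properties":{"translation":{"type":"array"},"dr":{"type":"array"},"grip":{"type":"array"}},"required":["translation","dr","grip"]}

```bash
ls; mkdir -p pics; python3 - <<'E'
from bench import arm
import cv2
for n in ("top","side","wrist"):
    im=arm.get_image(n); cv2.imwrite(f"pics/{n}0.png",im[:,:,::-1])
    c=arm.camera_info(n); print(n,{k:(v if k!="cam_to_world" else [[round(float(x),3) for x in r] for r in v]) for k,v in c.items()})
print(arm.read_state())
E
```

```text
pics
top {'fx': 367.35318670606296, 'fy': 367.35318670606296, 'cx': 323.2394318261189, 'cy': 199.96417373259848, 'D': array([0.01510562, 0.        , 0.        , 0.        , 0.        ]), 'cam_to_world': [[0.001, -0.983, 0.184, 380.494], [-1.0, 0.002, 0.016, -19.251], [-0.016, -0.184, -0.983, 1204.299], [0.0, 0.0, 0.0, 1.0]]}
side {'fx': 393.6936462029339, 'fy': 393.6936462029339, 'cx': 320.75577866352745, 'cy': 195.22055763461486, 'D': array([-0.05292873,  0.        ,  0.        ,  0.        ,  0.        ]), 'cam_to_world': [[0.801, -0.298, 0.519, 50.425], [-0.598, -0.372, 0.71, -704.709], [-0.019, -0.879, -0.476, 537.777], [0.0, 0.0, 0.0, 1.0]]}
wrist {'fx': 312.5285492045999, 'fy': 312.5285492045999, 'cx': 320.9497985608823, 'cy': 206.25457240780796, 'D': array([0.0075746, 0.       , 0.       , 0.       , 0.       ]), 'cam_to_world': [[-0.31, -0.912, -0.268, 260.785], [-0.951, 0.297, 0.086, 570.965], [0.001, 0.281, -0.96, 372.803], [0.0, 0.0, 0.0, 1.0]]}
{'clock': 0.15, 'joints': array([ 1.51460398e+00,  3.85379226e-01,  6.94484210e-03, -3.45788757e-04,
       -1.19399267e+00, -2.58597316e-01]), 'joint_vel': array([ 0.00108912, -0.00067178,  0.00325069,  0.00101652,  0.0011016 ,
        0.00186671]), 'joint_efforts': array([ 3.21328553e-04, -3.92676902e+01,  1.88583148e+01,  4.18859795e+00,
       -3.37797639e-03, -1.40658493e-06]), 'position': array([193.36335252, 593.87875666, 230.47621295]), 'ee_rot': array([ 9.87628648e-01, -1.56808681e-01, -7.75146256e-05,  8.27430118e-04]), 'contact_force': array([ 0.34456245, -0.17254626,  0.08303008]), 'wrist_torque': array([-4.00953598e-02,  3.44638781e-02, -7.68592917e-05]), 'gripper_width': 85.520373816583}
```

View pics/top0.png

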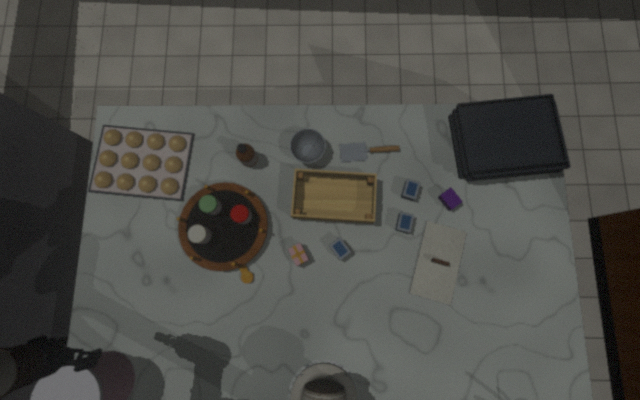

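View pics/side0.png

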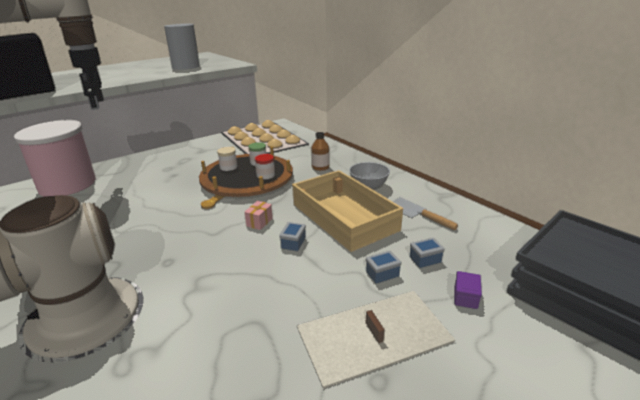

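View pics/wrist0.png

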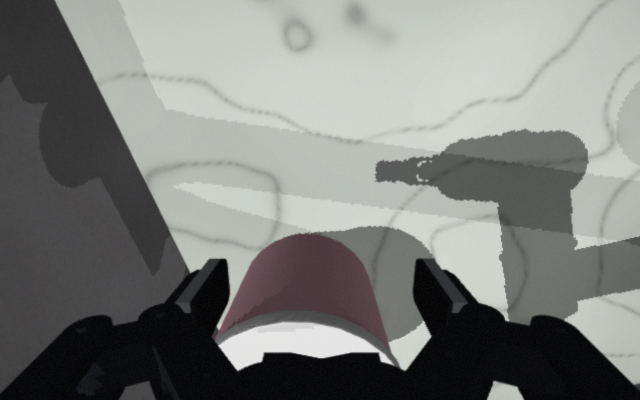

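The top picture shows the carousel at (224,227) with the red tub at (240,213) and the pointer at (247,275). The crate is at (335,196). There are three tins at (411,188), (405,222) and (341,248), with a purple look-alike at (450,199). One carton is at (300,254) and the divider fin is at (440,262).

```bash
cat > h.py <<'E'
from bench import arm
import numpy as np, cv2
from scipy.spatial.transform import Rotation as R
def pix(cam,uv,z,info=None):
    c=info or arm.camera_info(cam)
    K=np.array([[c['fx'],0,c['cx']],[0,c['fy'],c['cy']],[0,0,1]])
    p=cv2.undistortPoints(np.array(uv,float).reshape(-1,1,2),K,np.array(c['D'])).reshape(-1,2)
    T=np.array(c['cam_to_world']); d=np.c_[p,np.ones(len(p))]@T[:3,:3].T; o=T[:3,3]
    s=(np.atleast_1d(z)-o[2])/d[:,2]
    return o+d*s[:,None]
def proj(cam,X,info=None):
    c=info or arm.camera_info(cam)
    K=np.array([[c['fx'],0,c['cx']],[0,c['fy'],c['cy']],[0,0,1]])
    T=np.linalg.inv(np.array(c['cam_to_world']))
    return cv2.projectPoints(np.array(X,float).reshape(-1,1,3),cv2.Rodrigues(T[:3,:3])[0],T[:3,3],K,np.array(c['D']))[0].reshape(-1,2)
def psi():
    x=R.from_quat(arm.read_state()['ee_rot']).as_matrix()[:,0]; return np.degrees(np.arctan2(x[1],x[0]))
def go(x,y,z,ps=None):
    """tool-axis shift and turn from measured pose to target (tool down)"""
    s=arm.read_state(); M=R.from_quat(s['ee_rot']).as_matrix(); p=s['position']
    cur=psi(); ps=cur if ps is None else ps
    a=np.radians(cur); xt=np.array([np.cos(a),np.sin(a),0]); yt=np.array([np.sin(a),-np.cos(a),0])
    Mt=lambda q:np.array([[np.cos(q),np.sin(q),0],[np.sin(q),-np.cos(q),0],[0,0,-1]]).T.T
    d=np.array([x,y,z])-p
    turn=(-(ps-cur)+90)%180-90
    print('psi',cur.round(1),'world d',d.round(1),'tool(now)',[round(d@xt,1),round(d@yt,1),round(-d[2],1)],'turn z',round(turn,1))
    # equal split over n rows with turning frame
    n=max(1,int(np.ceil(max(np.linalg.norm(d)/60,abs(turn)/10.5))))
    out=[]
    for i in range(n):
        q=np.radians(cur-turn*i/n); e=d/n
        out.append([round(float(e[:2]@[np.cos(q),np.sin(q)]),1),round(float(e[:2]@[np.sin(q),-np.cos(q)]),1),round(float(-e[2]),1)])
    print('n',n,'rows',out,'turn/row',round(turn/n,2))
def st():
    s=arm.read_state(); print('t',round(s['clock'],2),'p',np.round(s['position'],1),'psi',round(float(psi()),1),'F',np.round(s['contact_force'],1),'w',round(s['gripper_width'],1),'q',np.round(s['joints'],2))
E
python3 - <<'E'
from h import *
for t in ["stand","front","tub_red_mid","tub_cream_mid","tub_green_mid","crate","divider_grip","tin1_mid","carton1_mid","bowl","syrup","spat"]:
    for cam in ("top","side"):
        try: r=arm.place_of(t,cam)
        except Exception as e: r=[];print(e)
        print(t,cam,[(np.round(d['xyz'],0).tolist(),round(d['confidence'],2)) for d in r][:6])
st()
E
```

```text
stand top [([521.0, 327.0, 3.0], 0.88)]
stand side [([518.0, 325.0, 0.0], 0.6)]
front top [([456.0, 295.0, 29.0], 0.84)]
front side [([455.0, 293.0, 26.0], 0.62)]
tub_red_mid top [([554.0, 255.0, 60.0], 0.67)]
tub_red_mid side [([551.0, 253.0, 63.0], 0.93)]
tub_cream_mid top [([488.0, 391.0, 67.0], 0.94)]
tub_cream_mid side [([486.0, 384.0, 59.0], 0.77)]
tub_green_mid top [([580.0, 356.0, 59.0], 0.86), ([408.0, -364.0, 25.0], 0.4), ([455.0, 294.0, 28.0], 0.3)]
tub_green_mid side [([490.0, 388.0, 60.0], 0.7), ([582.0, 359.0, 61.0], 0.65), ([447.0, -53.0, 18.0], 0.2)]
crate top []
crate side [([618.0, -36.0, 1.0], 0.76), ([428.0, 81.0, 21.0], 0.71), ([517.0, 325.0, 0.0], 0.7)]
divider_grip top [([407.0, -366.0, 26.0], 0.61)]
divider_grip side [([401.0, -364.0, 24.0], 0.79)]
tin1_mid top [([526.0, -262.0, 21.0], 0.74), ([602.0, -406.0, 22.0], 0.67), ([640.0, -282.0, 22.0], 0.56)]
tin1_mid side [([607.0, -408.0, 20.0], 0.71), ([633.0, -280.0, 19.0], 0.63)]
carton1_mid top [([428.0, 83.0, 23.0], 0.87), ([781.0, -154.0, 1.0], 0.6), ([617.0, -33.0, -1.0], 0.43)]
carton1_mid side [([426.0, 82.0, 22.0], 0.83), ([635.0, -283.0, 21.0], 0.4)]
bowl top [([779.0, 52.0, -2.0], 0.6)]
bowl side [([780.0, 51.0, 2.0], 0.78), ([777.0, -151.0, -0.0], 0.16)]
syrup top [([753.0, 258.0, -0.0], 0.93)]
syrup side [([752.0, 252.0, -0.0], 0.91)]
spat top [([781.0, -153.0, -1.0], 0.92)]
spat side [([777.0, -150.0, 2.0], 0.92)]
t 1.35 p [193.5 594.3 231.3] psi -18.0 F [-0.6 -0.2  0.1] w 85.8 q [ 1.51  0.38  0.01  0.   -1.19 -0.26]
```

```bash
python3 - <<'E'
from h import *
im=cv2.imread('pics/top0.png')
cv2.imwrite('pics/z1.png',cv2.convertScaleAbs(cv2.resize(im[175:290,170:280],None,fx=5,fy=5,interpolation=cv2.INTER_CUBIC),alpha=1.8))
cv2.imwrite('pics/z2.png',cv2.convertScaleAbs(cv2.resize(im[160:310,285:475],None,fx=4,fy=4,interpolation=cv2.INTER_CUBIC),alpha=1.6))
E
```

```text
(no output)
```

View pics/z1.png

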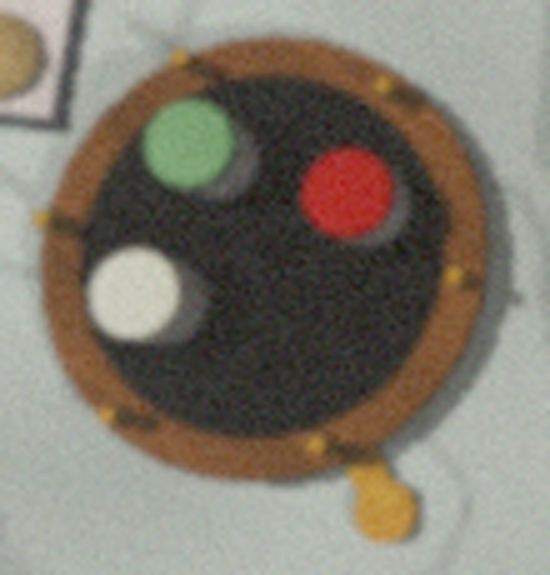

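View pics/z2.png

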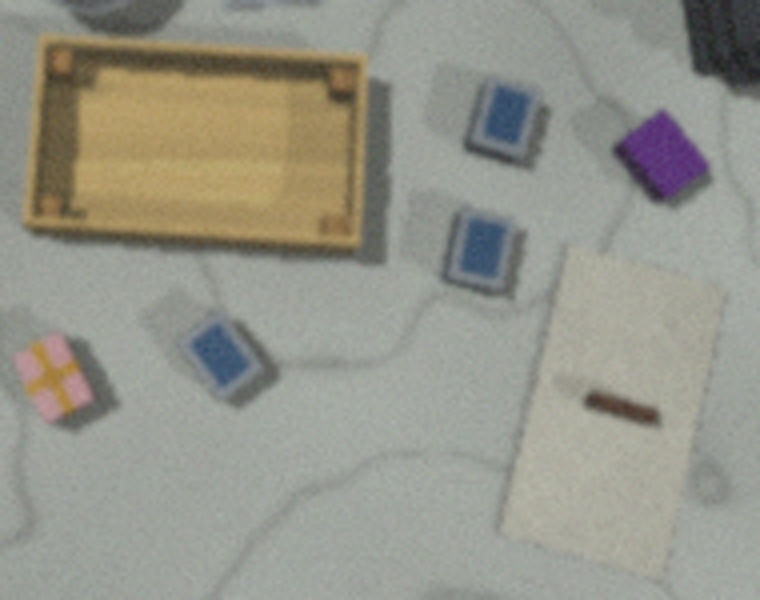

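```bash
python3 - <<'E'
from h import *
P=np.array([(180,58),(383,84),(454,274),(316,444),(106,412),(42,217)])/5+[170,175]
W=pix('top',P,65)
# circle fit w/ known structure
from scipy.optimize import least_squares
ang0=np.degrees(np.arctan2(W[:,1]-326,W[:,0]-520)); print(W.round(0)[:,:2].tolist(),ang0.round(0))
k=np.arange(6)*-60
f=lambda v:np.c_[v[0]+132*np.cos(np.radians(v[2]+k))-W[:,0],v[1]+132*np.sin(np.radians(v[2]+k))-W[:,1]].ravel()
s=least_squares(f,[520,326,ang0[0]]);print(s.x.round(1),'rms',np.sqrt(np.mean(s.fun**2)),((s.x[2]+k)%360).round(0))
c=s.x[:2]
T=pix('top',np.array([(348,193),(189,144),(135,294)])/5+[170,175],90)
for n,t in zip('rgc',T): d=t[:2]-c; print(n,t.round(0),np.hypot(*d).round(0),np.degrees(np.arctan2(d[1],d[0])).round(0)%360)
t=pix('top',np.array([(386,512),(370,470)])/5+[170,175],10)
for q in t: d=q[:2]-c; print('ptr',q.round(0),np.hypot(*d).round(0),np.degrees(np.arctan2(d[1],d[0])).round(1)%360)
# crate: top rim corners z=64 from z2
C=np.array([(42,37),(367,54),(360,250),(25,232)])/4+[285,160]
Cw=pix('top',C,64);print('crate',Cw.round(0)[:,:2].tolist(),Cw.mean(0).round(0))
e=Cw[1]-Cw[0];e2=Cw[2]-Cw[3];print('len',np.linalg.norm(e),np.linalg.norm(e2),'long ang',np.degrees(np.arctan2(e[1],e[0])),np.degrees(np.arctan2(e2[1],e2[0])))
b=lambda pts,z,n:(lambda w:print(n,w.mean(0).round(0),[(round(float(np.linalg.norm(w[(i+1)%4]-w[i]))),round(float(np.degrees(np.arctan2(*(w[(i+1)%4]-w[i])[1::-1]))))) for i in range(4)]))(pix('top',np.array(pts)/4+[285,160],z))
b([(487,78),(546,92),(530,155),(470,140)],40,'tinA')
b([(460,207),(524,217),(510,285),(447,272)],40,'tinB')
b([(222,312),(268,368),(232,393),(184,347)],40,'tinC')
b([(14,357),(57,333),(92,398),(50,424)],44,'carton')
b([(567,242),(725,290),(662,578),(500,532)],6,'div')
w=pix('top',np.array([(588,398),(658,417)])/4+[285,160],36);print('fin',w.round(0),np.degrees(np.arctan2(*(w[1]-w[0])[1::-1])))
E
```

```text
[[638.0, 373.0], [621.0, 242.0], [500.0, 193.0], [395.0, 275.0], [415.0, 405.0], [536.0, 453.0]] [  22.  -40.  -99. -158.  143.   83.]
[517.4 323.6  21.9] rms 0.8101471761685299 [ 22. 322. 262. 202. 142.  82.]
r [547. 256.  90.] 74.0 294.0
g [578. 355.  90.] 68.0 28.0
c [485. 383.  90.] 67.0 119.0
ptr [353. 242.  10.] 183.0 206.4
ptr [380. 253.  10.] 155.0 207.0
crate [[695.0, 88.0], [680.0, -172.0], [522.0, -162.0], [537.0, 99.0]] [608. -37.  64.]
len 260.4182439344781 261.89195728411494 long ang -93.2935561569787 -93.16740125539074
tinA [ 634. -287.   40.] [(48, -104), (54, 164), (49, 75), (54, -17)]
tinB [ 529. -265.   40.] [(51, -99), (56, 166), (50, 78), (53, -13)]
tinC [442. -59.  40.] [(57, -141), (34, 124), (52, 46), (41, -48)]
carton [424.  77.  44.] [(38, -61), (58, -151), (38, 122), (59, 29)]
div [ 403. -369.    6.] [(131, -107), (234, 164), (129, 75), (239, -16)]
fin [[ 409. -340.   36.]
 [ 395. -394.   36.]] -105.20653218334303
```

```bash
python3 - <<'E'
from h import *
c=np.array([518,325]);a=np.radians(262)
p=c+132*np.array([np.cos(a),np.sin(a)]);print(p)
go(p[0],p[1],150,-98)
E
```

```text
[499.62915067 194.28461493]
psi -18.0 world d [ 306.1 -400.   -81.3] tool(now) [np.float64(414.9), np.float64(285.5), np.float64(81.3)] turn z 80.0
n 9 rows [[46.1, 31.7, 9.0], [50.5, 24.2, 9.0], [53.6, 16.1, 9.0], [55.4, 7.7, 9.0], [56.0, -1.0, 9.0], [55.1, -9.6, 9.0], [53.0, -18.0, 9.0], [49.6, -26.0, 9.0], [45.0, -33.3, 9.0]] turn/row 8.89
```

send_rows(translation=[[46,32,-10],[50,24,0],[54,16,10],[55,8,10],[56,-1,15]], dr=[[0,0,8.9],[0,0,8.9],[0,0,8.9],[0,0,8.9],[0,0,8.9]], grip=[36,36,36,36,36])

```text
clock: 1.98
position: [363.9, 370.9, 206.7]
ee_rot: [0.854, -0.521, 0.0, -0.001]
contact_force: [0.7, -0.1, -0.2]
gripper_width: 36.4
```

send_rows(translation=[[55,-10,15],[53,-18,15],[50,-26,15],[45,-33,10],[0,0,0]], dr=[[0,0,8.9],[0,0,8.9],[0,0,8.9],[0,0,8.9],[0,0,0]], grip=[36,36,36,36,36])

```text
clock: 2.6
position: [499.8, 190.7, 150.2]
ee_rot: [-0.653, 0.758, 0.0, -0.001]
contact_force: [-0.4, -0.7, 0.2]
gripper_width: 36.0
```

```bash
python3 - <<'E'
from h import *
st(); go(499.6,194.3,45,-98)
im=arm.get_image('wrist'); i=arm.camera_info('wrist'); cv2.imwrite('pics/w1.png',im[:,:,::-1])
st()
E
```

```text
t 2.6 p [499.8 190.7 150.2] psi -98.5 F [-0.4 -0.7  0.2] w 36.0 q [ 0.67  0.31 -0.33  0.   -0.94 -0.82]
psi -98.5 world d [  -0.2    3.6 -105.2] tool(now) [np.float64(-3.5), np.float64(0.7), np.float64(105.2)] turn z -0.5
n 2 rows [[-1.8, 0.3, 52.6], [-1.8, 0.3, 52.6]] turn/row -0.25
t 2.65 p [499.3 192.2 150.8] psi -98.3 F [-0.2 -0.   0.9] w 36.3 q [ 0.67  0.31 -0.33  0.   -0.94 -0.82]
```

View pics/w1.png

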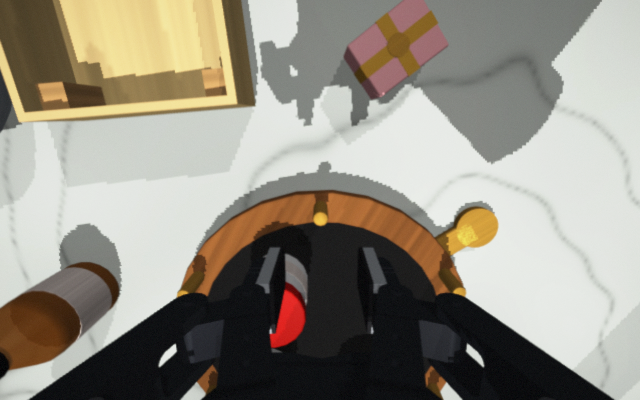

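```bash
python3 - <<'E'
from h import *
i=arm.camera_info('wrist')
print(proj('wrist',[[499.6,194.3,65],[499.6,192,150]],i)); print(pix('wrist',[(320,218)],65,i), np.array(i['cam_to_world']).round(2))
# disc geometry: other posts
print(pix('wrist',[(320,218),(184,293),(459,293)],65,i).round(1))
print(pix('wrist',[(478,226)],10,i).round(1))
st()
E
```

```text
[[320.30879371 215.80178985]
 [319.34734176 263.87583909]]
[[500.09320928 196.02531324  65.        ]] [[-9.9000e-01  1.4000e-01  4.0000e-02  4.8837e+02]
 [ 1.4000e-01  9.5000e-01  2.8000e-01  1.2055e+02]
 [ 0.0000e+00  2.8000e-01 -9.6000e-01  2.9319e+02]
 [ 0.0000e+00  0.0000e+00  0.0000e+00  1.0000e+00]]
[[500.1 196.   65. ]
 [620.8 244.4  65. ]
 [395.9 277.3  65. ]]
[[353.9 244.1  10. ]]
t 2.65 p [499.3 192.2 150.8] psi -98.3 F [-0.2 -0.   0.9] w 36.3 q [ 0.67  0.31 -0.33  0.   -0.94 -0.82]
```

send_rows(translation=[[-2.5,0,45],[0,0,40],[0,0,20],[0,0,0],[0,0,0]], dr=[[0,0,0],[0,0,0],[0,0,0],[0,0,0],[0,0,0]], grip=[36,36,36,36,36])

```text
clock: 3.28
position: [499.6, 197.6, 47.5]
ee_rot: [-0.656, 0.755, -0.0, 0.001]
contact_force: [0.2, 0.2, 0.3]
gripper_width: 36.1
```

send_rows(translation=[[-0.2,6.9,0],[-0.2,6.9,0],[-0.2,6.9,0],[-0.5,11.4,0],[-0.7,13.7,0]], dr=[[0,0,3],[0,0,3],[0,0,3],[0,0,5],[0,0,6]], grip=[36,36,36,36,36])

```text
clock: 3.9
position: [456.8, 212.0, 48.2]
ee_rot: [-0.513, 0.858, 0.0, 0.003]
contact_force: [0.7, 0.9, -0.6]
gripper_width: 35.9
```

```bash
python3 - <<'E'
from h import *
st(); p=arm.read_state()['position']; d=p[:2]-[518,325]; print(np.hypot(*d),np.degrees(np.arctan2(d[1],d[0]))%360)
im=arm.get_image('top'); cv2.imwrite('pics/z3.png',cv2.convertScaleAbs(cv2.resize(im[175:290,170:280,::-1],None,fx=5,fy=5,interpolation=cv2.INTER_CUBIC),alpha=1.8))
E
```

```text
t 3.9 p [456.8 212.   48.2] psi -118.3 F [ 0.7  0.9 -0.6] w 35.9 q [ 0.76  0.4  -0.52  0.   -0.65 -1.25]
128.51084380582876 241.58208459959022
```

View pics/z3.png

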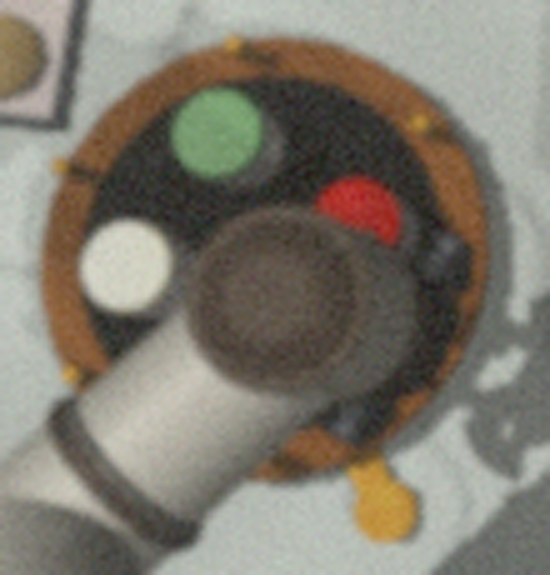

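send_rows(translation=[[1.5,14,0],[-0.2,14,0],[-0.7,14,0],[-0.7,14,0],[-0.7,14,0]], dr=[[0,0,6.2],[0,0,6.2],[0,0,6.2],[0,0,6.2],[0,0,6.2]], grip=[36,36,36,36,36])

```text
clock: 4.58
position: [404.7, 257.1, 47.9]
ee_rot: [-0.266, 0.964, 0.001, 0.002]
contact_force: [1.0, -0.6, 1.0]
gripper_width: 35.8
```

send_rows(translation=[[-0.7,14,0],[-0.7,14,0],[-0.7,14,0],[-0.4,9,0],[-0.2,5,0]], dr=[[0,0,6.2],[0,0,6.2],[0,0,6.2],[0,0,4],[0,0,2]], grip=[36,36,36,36,36])

```text
clock: 5.2
position: [386.9, 309.7, 47.7]
ee_rot: [-0.055, 0.998, 0.001, 0.001]
contact_force: [0.5, -0.9, 0.6]
gripper_width: 36.1
```

```bash
python3 - <<'E'
from h import *
st(); p=arm.read_state()['position']; d=p[:2]-[518,325]; print(np.hypot(*d),np.degrees(np.arctan2(d[1],d[0]))%360)
im=arm.get_image('top'); cv2.imwrite('pics/z4.png',cv2.convertScaleAbs(cv2.resize(im[175:290,170:280,::-1],None,fx=5,fy=5,interpolation=cv2.INTER_CUBIC),alpha=1.8))
for cam in('side',):
    arm.get_image(cam)
    print(cam,[(np.round(d['xyz'],0).tolist(),round(d['confidence'],2)) for d in arm.place_of('tub_red_mid',cam)])
E
```

```text
t 5.2 p [386.9 309.7  47.7] psi -173.7 F [ 0.5 -0.9  0.6] w 36.1 q [ 1.    0.39 -0.54  0.   -0.64 -2.46]
132.00867950940324 186.65746358816003
side [([461.0, 272.0, 63.0], 0.7), ([636.0, -281.0, 21.0], 0.28)]
```

View pics/z4.png

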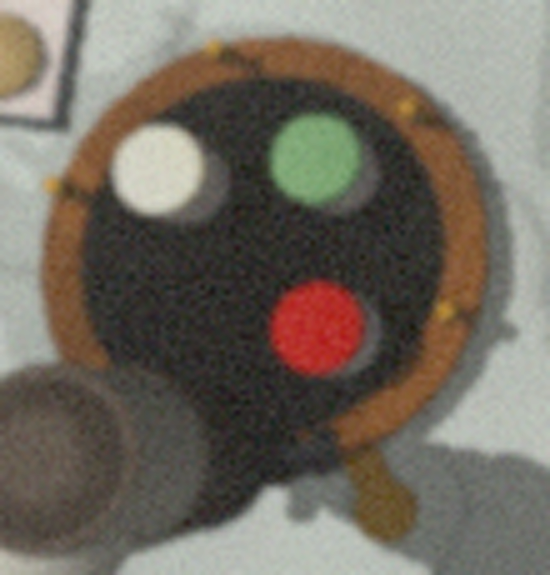

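send_rows(translation=[[-0.4,11,0],[-0.4,11,0],[-0.4,11,0],[-0.3,7,0],[-0.1,3,0]], dr=[[0,0,4.7],[0,0,4.7],[0,0,4.7],[0,0,3],[0,0,1.5]], grip=[36,36,36,36,36])

```text
clock: 5.98
position: [388.7, 351.4, 46.7]
ee_rot: [0.107, 0.994, 0.0, 0.0]
contact_force: [-0.3, -0.1, -1.5]
gripper_width: 36.0
```

```bash
python3 - <<'E'
from h import *
st(); p=arm.read_state()['position']; d=p[:2]-[518,325]; print(np.hypot(*d),np.degrees(np.arctan2(d[1],d[0]))%360)
im=arm.get_image('top'); cv2.imwrite('pics/z5.png',cv2.convertScaleAbs(cv2.resize(im[175:290,170:280,::-1],None,fx=5,fy=5,interpolation=cv2.INTER_CUBIC),alpha=1.8))
h=cv2.cvtColor(im,cv2.COLOR_RGB2HSV); m=((h[...,0]<6)|(h[...,0]>174))&(h[...,1]>170)&(h[...,2]>50); m[:,:175]=0;m[:,285:]=0
ys,xs=np.nonzero(m);print(len(xs),xs.mean(),ys.mean()); t=pix('top',[(xs.mean(),ys.mean())],88)[0]; d=t[:2]-[518,325]; print('red',t,np.hypot(*d),np.degrees(np.arctan2(d[1],d[0]))%360)
E
```

```text
t 5.97 p [388.7 351.4  46.7] psi 167.7 F [-0.3 -0.1 -1.5] w 36.0 q [ 1.04  0.43 -0.47  0.   -0.67 -2.83]
131.93751310243212 168.47916783892666
252 226.45634920634922 244.5515873015873
red [452.57573077 291.83775955  88.        ] 73.34895497482061 206.87952935536896
```

View pics/z5.png

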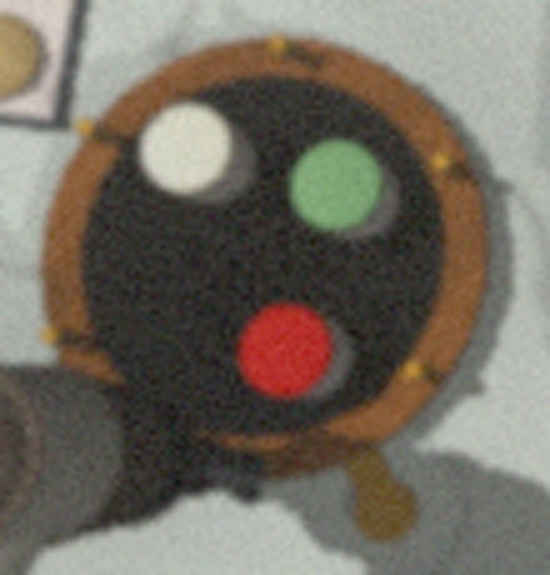

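```bash
python3 - <<'E'
s=open('h.py').read()
s=s.replace("def go(x,y,z,ps=None):","def go(x,y,z,ps=None,n=None,turn=None,p=None,cur=None):").replace("M=R.from_quat(s['ee_rot']).as_matrix(); p=s['position']","p=s['position'] if p is None else np.array(p,float)").replace("cur=psi(); ps","cur=psi() if cur is None else cur; ps").replace("    turn=(-(ps","    turn=turn if turn is not None else (-(ps").replace("    n=max(","    n=n or max(")
open('h.py','w').write(s)
E
python3 - <<'E'
from h import *
go(560,-180,300,turn=-99,n=12,p=[389,350,150],cur=167.7)
E
```

```text
Traceback (most recent call last):
  File "h.py", line 26, in go
    print('psi',cur.round(1),'world d',d.round(1),'tool(now)',[round(d@xt,1),round(d@yt,1),round(-d[2],1)],'turn z',round(turn,1))
                ^^^^^^^^^
AttributeError: 'float' object has no attribute 'round'
```

send_rows(translation=[[0,-4,0],[0,0,-20],[0,0,-40],[0,0,-45],[0,0,0]], dr=[[0,0,0],[0,0,0],[0,0,0],[0,0,0],[0,0,0]], grip=[36,36,36,36,36])

```text
clock: 6.65
position: [389.2, 349.1, 155.3]
ee_rot: [0.107, 0.994, 0.004, 0.002]
contact_force: [0.5, -0.9, -1.4]
gripper_width: 36.0
```

```bash
sed -i "s/cur.round(1)/round(float(cur),1)/; s/\[round(d@xt,1),round(d@yt,1),round(-d\[2\],1)\]/[round(float(v),1) for v in (d@xt,d@yt,-d[2])]/" h.py
python3 - <<'E'
from h import *
st()
go(560,-180,300,turn=-99,n=12)
E
```

```text
t 6.65 p [389.2 349.1 155.3] psi 167.7 F [ 0.5 -0.9 -1.4] w 36.0 q [ 1.04  0.28 -0.36  0.   -0.93 -2.83]
psi 167.7 world d [ 170.8 -529.1  144.7] tool(now) [-279.3, -480.7, -144.7] turn z -99
n 12 rows [[-23.3, -40.1, -12.1], [-17.3, -43.0, -12.1], [-10.9, -45.0, -12.1], [-4.4, -46.1, -12.1], [2.3, -46.3, -12.1], [8.9, -45.5, -12.1], [15.3, -43.7, -12.1], [21.5, -41.1, -12.1], [27.1, -37.6, -12.1], [32.2, -33.3, -12.1], [36.7, -28.3, -12.1], [40.4, -22.8, -12.1]] turn/row -8.25
```

send_rows(translation=[[-23,-40,-12],[-17,-43,-12],[-11,-45,-12],[-4,-46,-12],[2,-46,-12]], dr=[[0,0,-8.2],[0,0,-8.2],[0,0,-8.2],[0,0,-8.2],[0,0,-8.2]], grip=[85,85,85,85,85])

```text
clock: 7.28
position: [457.2, 125.4, 210.9]
ee_rot: [-0.25, 0.968, -0.0, -0.001]
contact_force: [1.1, -0.3, 0.3]
gripper_width: 85.3
```

send_rows(translation=[[9,-45,-12],[15,-44,-12],[22,-41,-12],[27,-38,-12],[32,-33,-12]], dr=[[0,0,-8.2],[0,0,-8.2],[0,0,-8.2],[0,0,-8.2],[0,0,-8.2]], grip=[85,85,85,85,85])

```text
clock: 7.9
position: [526.8, -95.1, 270.7]
ee_rot: [-0.573, 0.819, 0.001, -0.0]
contact_force: [0.8, 1.0, -0.2]
gripper_width: 85.4
```

send_rows(translation=[[37,-28,-12],[40,-23,-12],[0,0,0],[0,0,0],[0,0,0]], dr=[[0,0,-8.2],[0,0,-8.2],[0,0,0],[0,0,0],[0,0,0]], grip=[85,85,85,85,85])

```text
clock: 8.52
position: [554.1, -180.8, 294.7]
ee_rot: [-0.683, 0.731, 0.001, -0.0]
contact_force: [-1.0, -0.0, -0.3]
gripper_width: 85.1
```

```bash
python3 - <<'E'
from h import *
import pickle
st(); i=arm.camera_info('wrist'); im=arm.get_image('wrist'); cv2.imwrite('pics/w2.png',im[:,:,::-1]); pickle.dump(i,open('w2.pkl','wb'))
for t in ['tin1_mid','carton1_mid','crate','divider_grip']:
    print(t,[(np.round(d['xyz'],0).tolist(),round(d['confidence'],2)) for d in arm.place_of(t,'wrist')][:5])
E
```

```text
t 8.53 p [ 554.1 -180.8  294.7] psi -93.9 F [-1.  -0.  -0.3] w 85.1 q [-0.04  0.28  0.01 -0.   -1.3  -0.03]
tin1_mid [([638.0, -285.0, 20.0], 0.92), ([778.0, -156.0, 2.0], 0.43)]
carton1_mid [([428.0, 80.0, 25.0], 0.72)]
crate [([612.0, -34.0, -2.0], 0.74)]
divider_grip [([406.0, -366.0, 19.0], 0.87)]
```

View pics/w2.png

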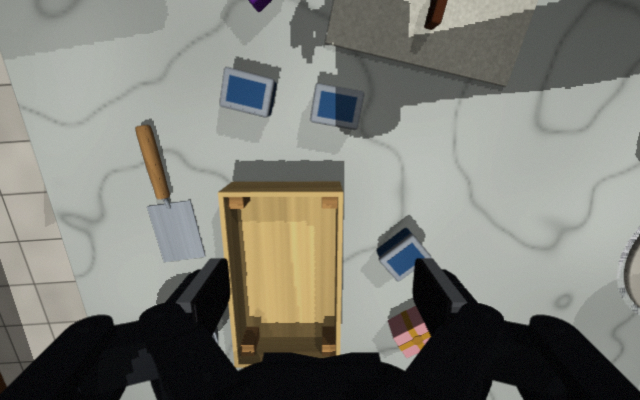

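```bash
python3 - <<'E'
from h import *
im=cv2.imread('pics/w2.png')
cv2.imwrite('pics/z6.png',cv2.resize(im[50:150,190:390],None,fx=4,fy=4,interpolation=cv2.INTER_CUBIC))
cv2.imwrite('pics/z7.png',cv2.resize(im[170:370,205:455],None,fx=3,fy=3,interpolation=cv2.INTER_CUBIC))
E
```

```text
(no output)
```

View pics/z6.png

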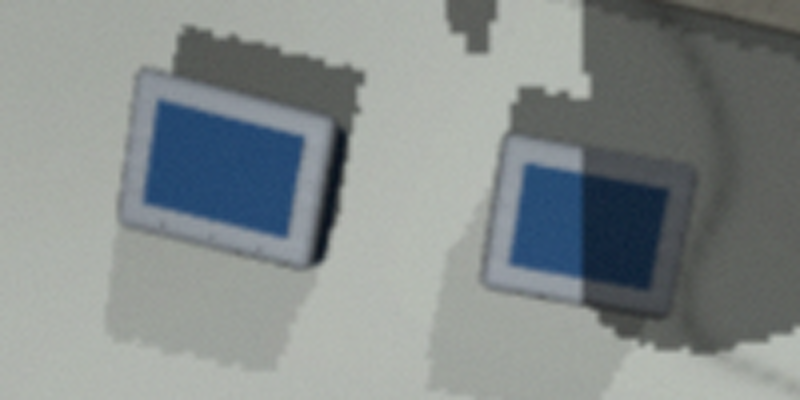

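View pics/z7.png

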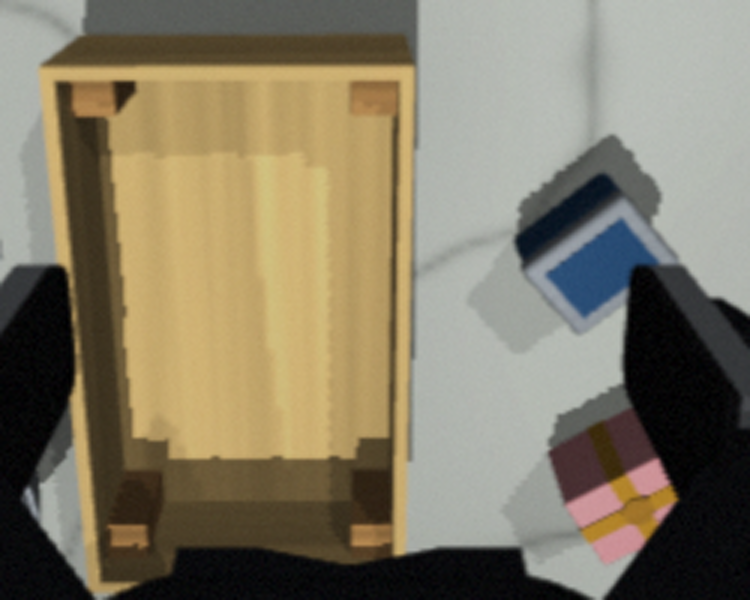

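```bash
cat > meas.py <<'E'
from h import *
import pickle
from scipy.optimize import least_squares
def fitpose(info,local,uv,x0,cam='wrist'):
    local=np.array(local,float);uv=np.array(uv,float)
    def f(v):
        a=v[2];X=np.c_[v[0]+local[:,0]*np.cos(a)-local[:,1]*np.sin(a),v[1]+local[:,0]*np.sin(a)+local[:,1]*np.cos(a),local[:,2]]
        return (proj(cam,X,info)-uv).ravel()
    s=least_squares(f,x0); print('xy',s.x[:2].round(1),'deg',np.degrees(s.x[2]).round(1),'rms px',np.sqrt(np.mean(s.fun**2)).round(2)); return s.x,s.fun
E
python3 - <<'E'
from meas import *
i=pickle.load(open('w2.pkl','rb'))
L=[(77,-132,64),(-77,-132,64),(51,-106,48),(-51,-106,48),(51,106,48),(-51,106,48)]
uv=np.array([(42,67),(414,66),(116,115),(350,115),(147,525),(352,525)])/3+[205,170]
x,r=fitpose(i,L,uv,[612,-35,np.radians(-3)]);print(r.round(1))
tl=lambda:[(30,23,40),(30,-23,40),(-30,-23,40),(-30,23,40)]
import itertools
def tin(uv,x0,sz=(30,23,40)):
    best=None
    for sh in range(4):
        u=np.roll(uv,sh,0)
        for a in (0,90):
            pass
    a,b,z=sz
    out=[]
    for u in (uv,np.roll(uv,1,0),uv[::-1],np.roll(uv[::-1],1,0)):
        for a0 in (-1.5,0,1.5,3):
            s=least_squares(lambda v:(proj('wrist',np.c_[v[0]+np.array([a,a,-a,-a])*np.cos(v[2])-np.array([b,-b,-b,b])*np.sin(v[2]),v[1]+np.array([a,a,-a,-a])*np.sin(v[2])+np.array([b,-b,-b,b])*np.cos(v[2]),[z]*4],i)-u).ravel(),[*x0,a0])
            out.append((s.cost,s.x))
    out.sort(key=lambda t:t[0]); c,x=out[0]; print('tin',x[:2].round(1),'long deg',(np.degrees(x[2])%180).round(1),'cost',round(c,2))
tin(np.array([(140,68),(338,118),(308,268),(122,222)])/4+[190,50],[638,-285])
tin(np.array([(505,135),(693,168),(668,318),(484,284)])/4+[190,50],[527,-263])
tin(np.array([(524,266),(625,203),(680,262),(582,332)])/3+[205,170],[445,-56])
E
```

```text
xy [612.6 -33.3] deg -3.8 rms px 0.4
[-1.  -0.1  0.5 -0.   0.1  0.3  0.6  0.2 -0.1 -0.1  0.  -0.3]
tin [ 635.1 -283.7] long deg 162.8 cost 3.62
tin [ 528.6 -260.2] long deg 166.9 cost 5.39
tin [443.7 -52.2] long deg 35.8 cost 10.98
```

```bash
python3 - <<'E'
from h import *
st()
go(636,-284,100,-107,n=4)
E
```

```text
t 8.78 p [ 554.6 -181.1  295.5] psi -93.9 F [ 0.8 -0.6 -0.4] w 84.9 q [-0.04  0.28  0.01 -0.   -1.3  -0.03]
psi -93.9 world d [  81.4 -102.9 -195.5] tool(now) [97.1, -88.2, 195.5] turn z 13.1
n 4 rows [[24.3, -22.0, 48.9], [23.0, -23.4, 48.9], [21.6, -24.7, 48.9], [20.2, -25.9, 48.9]] turn/row 3.28
```

send_rows(translation=[[24,-22,49],[23,-23,49],[22,-25,49],[20,-26,49],[0,0,0]], dr=[[0,0,3.3],[0,0,3.3],[0,0,3.3],[0,0,3.3],[0,0,0]], grip=[85,85,85,85,85])

```text
clock: 9.4
position: [633.2, -285.0, 91.4]
ee_rot: [-0.593, 0.805, 0.005, -0.004]
contact_force: [-0.7, 0.5, 0.5]
gripper_width: 85.0
```

```bash
python3 - <<'E'
from h import *
import pickle
st(); i=arm.camera_info('wrist'); im=arm.get_image('wrist'); cv2.imwrite('pics/w3.png',im[:,:,::-1]); pickle.dump(i,open('w3.pkl','wb'))
a=np.radians(163);c=np.array([636,-284]);u=np.array([np.cos(a),np.sin(a)]);v=np.array([-u[1],u[0]])
print(proj('wrist',[[*(c+30*s*u+23*t*v),40] for s,t in((1,1),(1,-1),(-1,-1),(-1,1))],i).round(0).tolist())
E
```

```text
t 9.4 p [ 633.2 -285.    91.4] psi -107.3 F [-0.7  0.5  0.5] w 85.0 q [-0.19  0.62  0.04 -0.   -1.   -0.11]
[[362.0, 198.0], [360.0, 263.0], [272.0, 264.0], [269.0, 198.0]]
```

View pics/w3.png

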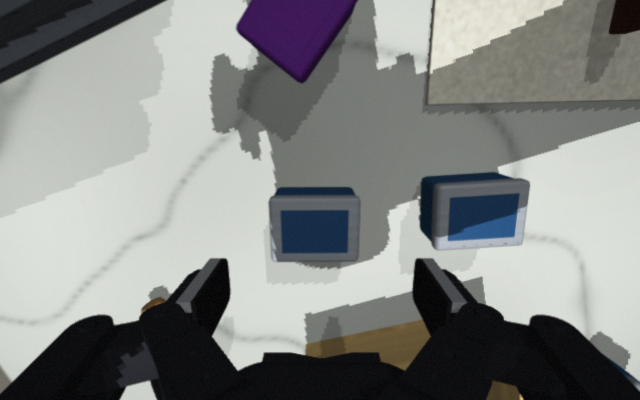

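```bash
python3 - <<'E'
from h import *
st()
go(635.5,-284,4,-107)
E
```

```text
t 9.45 p [ 634.7 -284.9   95.7] psi -107.2 F [ 1.1 -0.2  0.8] w 85.0 q [-0.19  0.61  0.04 -0.   -1.   -0.11]
psi -107.2 world d [  0.8   0.9 -91.7] tool(now) [-1.1, -0.5, 91.7] turn z -0.2
n 2 rows [[-0.5, -0.2, 45.9], [-0.5, -0.2, 45.9]] turn/row -0.08
```

send_rows(translation=[[-1,-0.5,45],[0,0,35],[0,0,11],[0,0,0],[0,0,0]], dr=[[0,0,0],[0,0,0],[0,0,0],[0,0,0],[0,0,0]], grip=[85,85,85,85,50])

```text
clock: 10.07
position: [638.3, -284.2, 11.3]
ee_rot: [-0.594, 0.804, -0.002, 0.001]
contact_force: [0.4, -0.3, 0.5]
gripper_width: 69.4
```

send_rows(translation=[[0,0,0],[0,0,0],[0,0,0],[0,0,0],[0,0,0]], dr=[[0,0,0],[0,0,0],[0,0,0],[0,0,0],[0,0,0]], grip=[50,50,50,50,50])

```text
clock: 10.7
position: [638.4, -284.3, 11.2]
ee_rot: [-0.594, 0.804, -0.002, 0.001]
contact_force: [0.8, 1.4, 6.9]
gripper_width: 58.9
```

```bash
python3 - <<'E'
from h import *
st()
a=np.radians(-3.7)
def cr(x,y): return np.array([612.5,-33.5])+[x*np.cos(a)-y*np.sin(a),x*np.sin(a)+y*np.cos(a)]
for y in(-78,0,78):print(y,cr(0,y).round(1))
p=arm.read_state()['position']
go(*cr(0,-78),100,-93.7,n=4,p=[p[0],p[1],p[2]+100])
E
```

```text
t 10.7 p [ 638.4 -284.3   11.2] psi -107.1 F [0.8 1.4 6.9] w 58.9 q [-0.19  0.7  -0.03  0.   -0.83 -0.11]
-78 [ 607.5 -111.3]
0 [612.5 -33.5]
78 [617.5  44.3]
psi -107.1 world d [-30.9 173.  -11.2] tool(now) [-156.3, 80.4, 11.2] turn z -13.4
n 4 rows [[-39.1, 20.1, 2.8], [-40.2, 17.8, 2.8], [-41.1, 15.4, 2.8], [-42.0, 13.0, 2.8]] turn/row -3.35
```

send_rows(translation=[[0,0,0],[0,0,0],[-0.5,0,7],[0,0,0],[0,0,0]], dr=[[0,0,0],[0,0,0],[0,0,0],[0,0,0],[0,0,0]], grip=[68,68,68,50,50])

```text
clock: 11.32
position: [636.1, -283.3, 0.3]
ee_rot: [-0.594, 0.805, 0.001, -0.001]
contact_force: [-0.5, -0.2, -1.8]
gripper_width: 59.1
```

send_rows(translation=[[0,0,0],[0,0,-15],[0,0,-35],[0,0,-45],[-20,10,-5]], dr=[[0,0,0],[0,0,0],[0,0,0],[0,0,0],[0,0,-1.4]], grip=[50,50,50,50,50])

```text
clock: 11.95
position: [636.0, -263.1, 107.2]
ee_rot: [-0.604, 0.797, -0.004, 0.003]
contact_force: [1.3, 0.2, -1.6]
gripper_width: 59.7
```

```bash
python3 - <<'E'
from h import *
st()
go(607.5,-111.3,105,-93.7)
E
```

```text
t 11.95 p [ 636.  -263.1  107.2] psi -105.8 F [ 1.3  0.2 -1.6] w 59.7 q [-0.16  0.58  0.01  0.   -0.99 -0.12]
psi -105.8 world d [-28.5 151.8  -2.2] tool(now) [-138.4, 68.7, 2.2] turn z -12.1
n 3 rows [[-46.1, 22.9, 0.7], [-47.6, 19.6, 0.7], [-48.9, 16.2, 0.7]] turn/row -4.02
```

send_rows(translation=[[-46,23,0],[-47,19,0],[-45,15,0],[0,0,15],[0,0,25]], dr=[[0,0,-4],[0,0,-4],[0,0,-4],[0,0,0],[0,0,0]], grip=[50,50,50,50,50])

```text
clock: 12.58
position: [606.0, -113.5, 61.8]
ee_rot: [-0.684, 0.729, -0.001, 0.001]
contact_force: [-0.3, -0.1, -2.3]
gripper_width: 59.1
```

```bash
python3 - <<'E'
from h import *
import pickle
i=arm.camera_info('wrist'); im=arm.get_image('wrist'); cv2.imwrite('pics/w4.png',im[:,:,::-1]); pickle.dump(i,open('w4.pkl','wb'))
st()
go(607.5,-111.3,8,-93.7)
E
```

```text
t 12.62 p [ 602.9 -113.8   57.2] psi -93.8 F [-1.3 -0.  -5. ] w 59.2 q [ 0.08  0.54 -0.22 -0.   -0.82 -0.14]
psi -93.8 world d [  4.6   2.5 -49.2] tool(now) [-2.8, -4.5, 49.2] turn z -0.1
n 1 rows [[-2.8, -4.5, 49.2]] turn/row -0.07
```

View pics/w4.png

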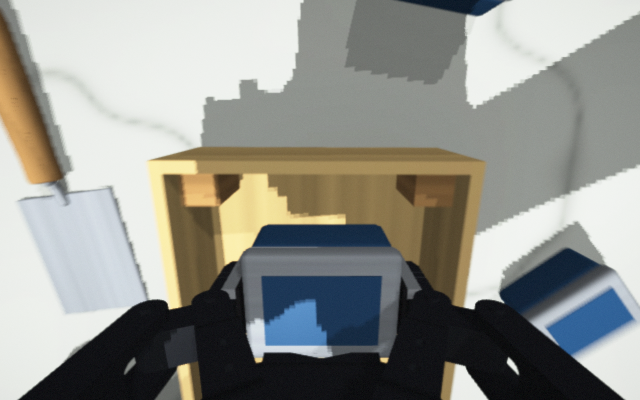

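send_rows(translation=[[-2.5,-4,25],[0,0,20],[0,0,4],[0,0,0],[0,0,0]], dr=[[0,0,0],[0,0,0],[0,0,0],[0,0,0],[0,0,0]], grip=[50,50,50,50,50])

```text
clock: 13.25
position: [610.5, -112.4, 13.4]
ee_rot: [-0.684, 0.73, -0.001, 0.001]
contact_force: [0.8, -0.7, -1.3]
gripper_width: 59.3
```

```bash
python3 - <<'E'
from h import *
st()
E
```

```text
t 13.25 p [ 610.5 -112.4   13.4] psi -93.7 F [ 0.8 -0.7 -1.3] w 59.3 q [ 0.08  0.6  -0.24  0.   -0.72 -0.14]
```

```bash
python3 - <<'E'
from h import *
for _ in range(4): arm.get_image('top'); st()
E
```

```text
t 13.3 p [ 610.5 -112.3   13.4] psi -93.7 F [-0.2 -0.1 -2.2] w 59.6 q [ 0.08  0.6  -0.24  0.   -0.72 -0.14]
t 13.35 p [ 610.3 -112.3   13.3] psi -93.7 F [ 0.4 -0.3 -2.2] w 59.2 q [ 0.08  0.6  -0.24  0.   -0.72 -0.14]
t 13.4 p [ 610.2 -112.2   13.2] psi -93.7 F [ 0.2  0.2 -2.1] w 59.5 q [ 0.08  0.6  -0.24  0.   -0.72 -0.14]
t 13.45 p [ 610.2 -112.2   13.1] psi -93.7 F [-0.5  0.3 -1.4] w 59.2 q [ 0.08  0.6  -0.25  0.   -0.72 -0.14]
```

send_rows(translation=[[0,0,5],[0,0,1],[0,0,0],[0,0,0],[0,0,0]], dr=[[0,0,0],[0,0,0],[0,0,0],[0,0,0],[0,0,0]], grip=[50,50,50,74,74])

```text
clock: 14.08
position: [610.2, -112.2, 6.7]
ee_rot: [-0.684, 0.73, -0.0, 0.0]
contact_force: [-0.8, -0.2, 0.2]
gripper_width: 74.1
```

send_rows(translation=[[0,0,0],[0,0,-30],[0,0,-45],[0,0,-35],[0,0,0]], dr=[[0,0,0],[0,0,0],[0,0,0],[0,0,0],[0,0,0]], grip=[74,74,74,85,85])

```text
clock: 14.7
position: [612.1, -112.3, 120.3]
ee_rot: [-0.684, 0.73, -0.003, 0.003]
contact_force: [0.2, 0.1, -0.2]
gripper_width: 85.1
```

```bash
python3 - <<'E'
from h import *
st()
arm.get_image('top')
for t in ['tin1_mid']:
    for cam in('top','side'):
        if cam=='side': arm.get_image(cam)
        print(t,cam,[(np.round(d['xyz'],0).tolist(),round(d['confidence'],2)) for d in arm.place_of(t,cam)][:6])
go(528,-261,100,-103)
E
```

```text
t 14.7 p [ 612.1 -112.3  120.3] psi -93.7 F [ 0.2  0.1 -0.2] w 85.1 q [ 0.08  0.47 -0.15  0.   -0.94 -0.14]
tin1_mid top [([601.0, -409.0, 20.0], 0.53), ([611.0, -114.0, 31.0], 0.44)]
tin1_mid side [([608.0, -412.0, 22.0], 0.75), ([604.0, -112.0, 27.0], 0.59)]
psi -93.8 world d [ -80.9 -148.8  -15.1] tool(now) [153.8, 71.0, 15.1] turn z 9.2
n 3 rows [[51.3, 23.7, 5.0], [52.4, 20.9, 5.0], [53.5, 18.0, 5.0]] turn/row 3.08
```

send_rows(translation=[[51,24,5],[52,21,5],[53,18,10],[0,0,0],[0,0,0]], dr=[[0,0,3.1],[0,0,3.1],[0,0,3.1],[0,0,0],[0,0,0]], grip=[85,85,85,85,85])

```text
clock: 15.52
position: [528.3, -259.9, 95.5]
ee_rot: [-0.622, 0.783, 0.001, -0.0]
contact_force: [0.1, -0.3, -0.6]
gripper_width: 84.7
```

```bash
python3 - <<'E'
from h import *
import pickle
st(); i=arm.camera_info('wrist'); im=arm.get_image('wrist'); cv2.imwrite('pics/w5.png',im[:,:,::-1]); pickle.dump(i,open('w5.pkl','wb'))
a=np.radians(167);c=np.array([528.5,-260.5]);u=np.array([np.cos(a),np.sin(a)]);v=np.array([-u[1],u[0]])
print(proj('wrist',[[*(c+30*s*u+23*t*v),40] for s,t in((1,1),(1,-1),(-1,-1),(-1,1))],i).round(0).tolist())
st();go(528.5,-260.5,3,-103)
E
```

```text
t 15.53 p [ 528.3 -259.9   95.5] psi -103.1 F [ 0.1 -0.3 -0.6] w 84.7 q [-0.18  0.45 -0.26  0.   -0.86 -0.05]
[[366.0, 193.0], [363.0, 257.0], [277.0, 257.0], [274.0, 193.0]]
t 15.57 p [ 528.9 -259.3   95.8] psi -103.0 F [ 0.  -0.4 -0.2] w 85.2 q [-0.18  0.45 -0.26  0.   -0.86 -0.05]
psi -103.0 world d [ -0.4  -1.2 -92.8] tool(now) [1.2, 0.1, 92.8] turn z 0.0
n 2 rows [[0.6, 0.1, 46.4], [0.6, 0.1, 46.4]] turn/row 0.01
```

View pics/w5.png

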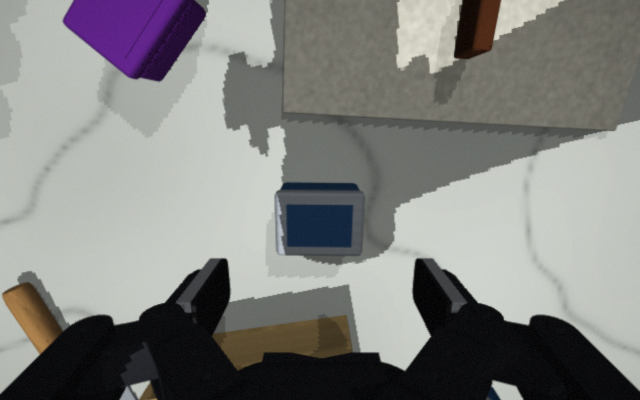

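send_rows(translation=[[1,0,45],[0,0,38],[0,0,9],[0,0,0],[0,0,0]], dr=[[0,0,0],[0,0,0],[0,0,0],[0,0,0],[0,0,0]], grip=[85,85,85,85,50])

```text
clock: 16.2
position: [530.0, -260.7, 6.0]
ee_rot: [-0.623, 0.782, -0.001, 0.001]
contact_force: [0.0, 1.1, 0.4]
gripper_width: 69.5
```

send_rows(translation=[[0,0,0],[0,0,0],[0,0,-15],[0,0,-40],[0,0,-50]], dr=[[0,0,0],[0,0,0],[0,0,0],[0,0,0],[0,0,0]], grip=[50,50,50,50,50])

```text
clock: 16.82
position: [527.1, -260.6, 109.8]
ee_rot: [-0.622, 0.783, 0.001, -0.001]
contact_force: [2.1, -0.1, -1.6]
gripper_width: 59.3
```

```bash
python3 - <<'E'
from h import *
st()
go(612.5,-33.5,107,-93.7)
E
```

```text
t 16.82 p [ 527.1 -260.6  109.8] psi -103.1 F [ 2.1 -0.1 -1.6] w 59.3 q [-0.18  0.44 -0.24 -0.   -0.89 -0.04]
psi -103.1 world d [ 85.4 227.1  -2.8] tool(now) [-240.5, -31.9, 2.8] turn z -9.4
n 5 rows [[-48.1, -6.4, 0.6], [-47.9, -7.9, 0.6], [-47.6, -9.5, 0.6], [-47.2, -11.1, 0.6], [-46.9, -12.6, 0.6]] turn/row -1.87
```

send_rows(translation=[[-48,-6,0],[-48,-8,0],[-48,-9,0],[-47,-11,0],[-47,-12,2]], dr=[[0,0,-1.9],[0,0,-1.9],[0,0,-1.9],[0,0,-1.9],[0,0,-1.9]], grip=[50,50,50,50,50])

```text
clock: 17.45
position: [612.1, -31.7, 108.0]
ee_rot: [-0.685, 0.728, 0.0, 0.0]
contact_force: [1.1, -0.6, -1.5]
gripper_width: 59.2
```

send_rows(translation=[[0,0,0],[0,0,30],[0,0,30],[0,0,10],[0,0,0]], dr=[[0,0,0],[0,0,0],[0,0,0],[0,0,0],[0,0,0]], grip=[50,50,50,50,50])

```text
clock: 18.08
position: [611.7, -33.7, 37.2]
ee_rot: [-0.685, 0.729, 0.0, -0.001]
contact_force: [-0.6, 0.5, -1.8]
gripper_width: 59.0
```

```bash
python3 - <<'E'
from h import *
i=arm.camera_info('wrist'); im=arm.get_image('wrist'); cv2.imwrite('pics/w6.png',im[:,:,::-1])
st()
go(612.5,-33.5,10,-93.7)
E
```

```text
t 18.12 p [612.5 -33.5  38.1] psi -93.6 F [-0.1 -0.7 -2.2] w 59.1 q [ 0.21  0.56 -0.25  0.   -0.77 -0.27]
psi -93.6 world d [ -0.    0.  -28.1] tool(now) [-0.0, 0.0, 28.1] turn z 0.1
n 1 rows [[-0.0, 0.0, 28.1]] turn/row 0.14
```

View pics/w6.png

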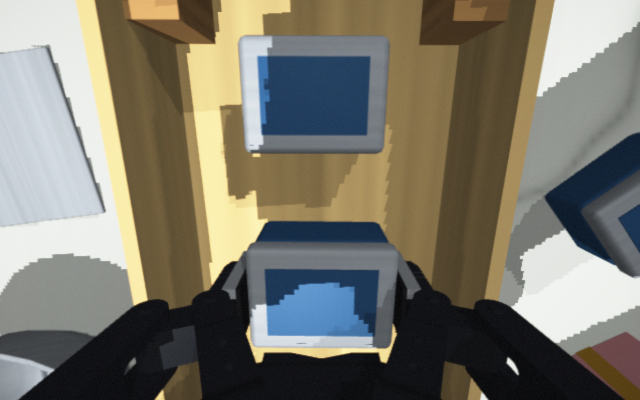

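send_rows(translation=[[0,0,20],[0,0,8],[0,0,0],[0,0,0],[0,0,0]], dr=[[0,0,0],[0,0,0],[0,0,0],[0,0,0],[0,0,0]], grip=[50,50,50,50,50])

```text
clock: 18.75
position: [612.4, -33.2, 12.2]
ee_rot: [-0.685, 0.728, -0.0, 0.0]
contact_force: [-3.2, 1.2, 6.3]
gripper_width: 59.3
```

```bash
python3 - <<'E'
from h import *
arm.get_image('top')
for t in ['tin1_mid','carton1_mid']:
    print(t,[(np.round(d['xyz'],0).tolist(),round(d['confidence'],2)) for d in arm.place_of(t,'top')][:6])
st()
E
```

```text
tin1_mid [([603.0, -407.0, 21.0], 0.78), ([608.0, -111.0, 28.0], 0.65)]
carton1_mid [([430.0, 80.0, 25.0], 0.64), ([614.0, -29.0, 1.0], 0.45)]
t 18.9 p [612.4 -33.2  12.2] psi -93.5 F [-3.1  0.7  7. ] w 59.2 q [ 0.21  0.59 -0.26  0.   -0.71 -0.27]
```

send_rows(translation=[[0,0,0],[0,0,0],[0,0,-30],[0,0,-50],[0,0,-30]], dr=[[0,0,0],[0,0,0],[0,0,0],[0,0,0],[0,0,0]], grip=[74,74,74,74,85])

```text
clock: 19.52
position: [613.3, -33.0, 122.2]
ee_rot: [-0.685, 0.728, -0.001, 0.001]
contact_force: [-1.7, 0.5, 0.0]
gripper_width: 84.9
```

```bash
python3 - <<'E'
from h import *
st()
go(440,-50,105,-54,n=5)
E
```

```text
t 19.52 p [613.3 -33.  122.2] psi -93.5 F [-1.7  0.5  0. ] w 84.9 q [ 0.21  0.46 -0.17  0.   -0.94 -0.27]
psi -93.5 world d [-173.3  -17.   -17.2] tool(now) [27.6, 172.0, 17.2] turn z -39.5
n 5 rows [[5.5, 34.4, 3.4], [0.7, 34.8, 3.4], [-4.1, 34.6, 3.4], [-8.8, 33.7, 3.4], [-13.3, 32.2, 3.4]] turn/row -7.9
```

send_rows(translation=[[5.5,34,0],[1,35,3],[-4,35,5],[-9,34,5],[-13,32,5]], dr=[[0,0,-7.9],[0,0,-7.9],[0,0,-7.9],[0,0,-7.9],[0,0,-7.9]], grip=[85,85,85,85,85])

```text
clock: 20.15
position: [437.8, -50.6, 101.5]
ee_rot: [0.892, -0.452, 0.0, -0.0]
contact_force: [0.3, 0.1, 0.0]
gripper_width: 85.2
```

```bash
python3 - <<'E'
from h import *
import pickle
for _ in range(3): arm.get_image('top')
i=arm.camera_info('wrist'); st(); im=arm.get_image('wrist'); cv2.imwrite('pics/w7.png',im[:,:,::-1]); pickle.dump(i,open('w7.pkl','wb'))
a=np.radians(36);c=np.array([444,-52.5]);u=np.array([np.cos(a),np.sin(a)]);v=np.array([-u[1],u[0]])
print(proj('wrist',[[*(c+30*s*u+23*t*v),40] for s,t in((1,1),(1,-1),(-1,-1),(-1,1))],i).round(0).tolist())
st()
E
```

```text
t 20.3 p [437.4 -50.7 101.6] psi -54.1 F [ 1.2 -0.8  0.5] w 84.9 q [ 0.26  0.23 -0.61  0.   -0.74  0.37]
[[271.0, 247.0], [268.0, 183.0], [358.0, 183.0], [356.0, 247.0]]
t 20.35 p [439.1 -50.4 101.9] psi -54.1 F [ 1.7 -0.4 -0.1] w 85.3 q [ 0.26  0.23 -0.6   0.   -0.74  0.37]
```

View pics/w7.png

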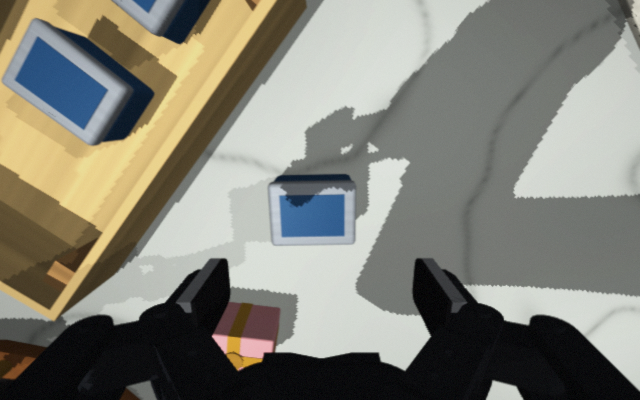

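```bash
python3 - <<'E'
from h import *
st();go(443.5,-52.5,3,-54)
E
```

```text
t 20.35 p [439.1 -50.4 101.9] psi -54.1 F [ 1.7 -0.4 -0.1] w 85.3 q [ 0.26  0.23 -0.6   0.   -0.74  0.37]
psi -54.1 world d [  4.4  -2.1 -98.9] tool(now) [4.3, -2.3, 98.9] turn z -0.1
n 2 rows [[2.1, -1.2, 49.5], [2.1, -1.2, 49.5]] turn/row -0.03
```

send_rows(translation=[[4,-2,48],[0,0,40],[0,0,10],[0,0,0],[0,0,0]], dr=[[0,0,0],[0,0,0],[0,0,0],[0,0,0],[0,0,0]], grip=[85,85,85,85,50])

```text
clock: 20.98
position: [444.0, -52.2, 4.5]
ee_rot: [0.891, -0.454, 0.001, -0.001]
contact_force: [-0.5, 0.4, 0.6]
gripper_width: 69.3
```

send_rows(translation=[[0,0,0],[0,0,0],[0,0,-15],[0,0,-40],[0,0,-50]], dr=[[0,0,0],[0,0,0],[0,0,0],[0,0,0],[0,0,0]], grip=[50,50,50,50,50])

```text
clock: 21.6
position: [441.3, -52.7, 109.0]
ee_rot: [0.891, -0.454, -0.001, 0.001]
contact_force: [1.1, -0.6, -1.9]
gripper_width: 59.0
```

```bash
python3 - <<'E'
from h import *
st()
go(617,43,112,-93.7,n=5)
E
```

```text
t 21.6 p [441.3 -52.7 109. ] psi -54.1 F [ 1.1 -0.6 -1.9] w 59.0 q [ 0.25  0.22 -0.59 -0.   -0.77  0.38]
psi -54.1 world d [175.7  95.7   3. ] tool(now) [25.7, -198.5, -3.0] turn z 39.6
n 5 rows [[5.1, -39.7, -0.6], [-0.4, -40.0, -0.6], [-5.9, -39.6, -0.6], [-11.3, -38.4, -0.6], [-16.5, -36.5, -0.6]] turn/row 7.93
```

send_rows(translation=[[5,-40,-1],[0,-40,0],[-6,-39,0],[-11,-38,0],[-16,-36,0]], dr=[[0,0,7.9],[0,0,7.9],[0,0,7.9],[0,0,7.9],[0,0,7.9]], grip=[50,50,50,50,50])

```text
clock: 22.22
position: [617.5, 43.0, 109.4]
ee_rot: [-0.683, 0.73, 0.0, -0.0]
contact_force: [0.2, 1.1, -2.4]
gripper_width: 59.2
```

send_rows(translation=[[0,0,0],[0,0,30],[0,0,30],[0,0,10],[0,0,0]], dr=[[0,0,0],[0,0,0],[0,0,0],[0,0,0],[0,0,0]], grip=[50,50,50,50,50])

```text
clock: 22.85
position: [616.6, 42.0, 39.2]
ee_rot: [-0.685, 0.729, 0.0, -0.001]
contact_force: [-0.1, -0.0, -2.3]
gripper_width: 58.9
```

```bash
python3 - <<'E'
from h import *
i=arm.camera_info('wrist'); im=arm.get_image('wrist'); cv2.imwrite('pics/w8.png',im[:,:,::-1])
st()
go(617.3,43,10,-93.7)
E
```

```text
t 22.9 p [617.4  42.2  40.1] psi -93.5 F [-0.1  0.5 -1.2] w 59.1 q [ 0.33  0.56 -0.23  0.   -0.78 -0.39]
psi -93.5 world d [ -0.1   0.8 -30.1] tool(now) [-0.7, 0.2, 30.1] turn z 0.2
n 1 rows [[-0.7, 0.2, 30.1]] turn/row 0.18
```

View pics/w8.png

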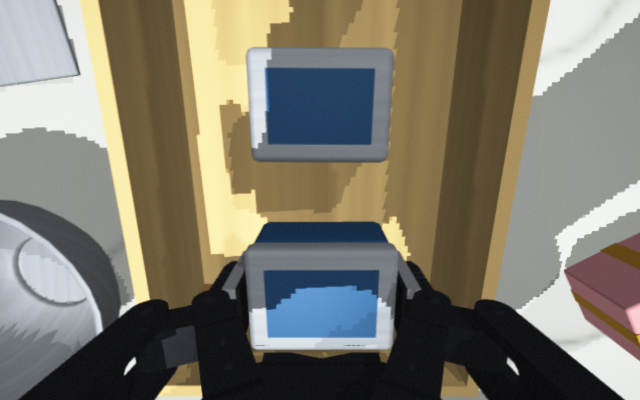

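send_rows(translation=[[0,0,22],[0,0,8],[0,0,0],[0,0,0],[0,0,0]], dr=[[0,0,0],[0,0,0],[0,0,0],[0,0,0],[0,0,0]], grip=[50,50,50,50,50])

```text
clock: 23.52
position: [617.9, 42.6, 11.0]
ee_rot: [-0.685, 0.728, -0.001, 0.001]
contact_force: [-2.3, 1.4, 6.8]
gripper_width: 59.2
```

```bash
python3 - <<'E'
from h import *
st()
E
```

```text
t 23.52 p [617.9  42.6  11. ] psi -93.5 F [-2.3  1.4  6.8] w 59.2 q [ 0.33  0.6  -0.25  0.   -0.72 -0.39]
```

Contact with the floor, so I release and rise straight to a viewing height.

send_rows(translation=[[0,0,0],[0,0,0],[0,0,-30],[0,0,-50],[0,0,-50]], dr=[[0,0,0],[0,0,0],[0,0,0],[0,0,0],[0,0,0]], grip=[74,74,74,74,85])

```text
clock: 24.15
position: [617.0, 42.2, 140.2]
ee_rot: [-0.685, 0.729, 0.0, -0.0]
contact_force: [1.8, 0.9, 0.2]
gripper_width: 84.9
```

```bash
python3 - <<'E'
from h import *
st()
go(500,-200,300,turn=0)
print('div long dir check'); 
E
```

```text
t 24.15 p [617.   42.2 140.2] psi -93.5 F [1.8 0.9 0.2] w 84.9 q [ 0.33  0.45 -0.13  0.   -0.99 -0.39]
psi -93.5 world d [-117.  -242.2  159.8] tool(now) [248.9, 101.8, -159.8] turn z 0
n 6 rows [[41.5, 17.0, -26.6], [41.5, 17.0, -26.6], [41.5, 17.0, -26.6], [41.5, 17.0, -26.6], [41.5, 17.0, -26.6], [41.5, 17.0, -26.6]] turn/row 0.0
div long dir check
```

```bash
python3 - <<'E'
from h import *
go(410,-340,180,-105,n=8)
E
```

```text
psi -93.5 world d [-207.  -382.2   39.8] tool(now) [394.2, 183.0, -39.8] turn z 11.5
n 8 rows [[49.3, 22.9, -5.0], [49.8, 21.6, -5.0], [50.4, 20.4, -5.0], [50.9, 19.1, -5.0], [51.3, 17.8, -5.0], [51.7, 16.6, -5.0], [52.1, 15.3, -5.0], [52.5, 13.9, -5.0]] turn/row 1.43
```

send_rows(translation=[[49,23,-5],[50,22,-5],[50,20,-5],[51,19,-5],[51,18,-5]], dr=[[0,0,1.4],[0,0,1.4],[0,0,1.4],[0,0,1.4],[0,0,1.4]], grip=[85,85,85,85,85])

```text
clock: 24.78
position: [487.1, -197.5, 164.5]
ee_rot: [-0.639, 0.769, -0.0, 0.0]
contact_force: [0.6, -0.8, -0.2]
gripper_width: 85.0
```

send_rows(translation=[[52,17,-5],[52,15,-5],[52,14,-5],[0,0,0],[0,0,0]], dr=[[0,0,1.4],[0,0,1.4],[0,0,1.4],[0,0,0],[0,0,0]], grip=[60,60,60,60,60])

```text
clock: 25.4
position: [410.5, -339.2, 179.1]
ee_rot: [-0.61, 0.792, 0.0, 0.0]
contact_force: [-0.0, -0.1, -0.4]
gripper_width: 60.1
```

```bash
python3 - <<'E'
from h import *
import pickle
for _ in range(2): arm.get_image('top')
im0=arm.get_image('top'); cv2.imwrite('pics/t2.png',cv2.convertScaleAbs(im0[:,:,::-1],alpha=1.5))
i=arm.camera_info('wrist'); st(); im=arm.get_image('wrist'); cv2.imwrite('pics/w9.png',im[:,:,::-1]); pickle.dump(i,open('w9.pkl','wb'))
print([(np.round(d['xyz'],0).tolist(),round(d['confidence'],2)) for d in arm.place_of('divider_grip','wrist')][:5])
E
```

```text
t 25.55 p [ 411.3 -338.3  179.1] psi -104.6 F [0.5 0.6 1. ] w 60.4 q [-0.38  0.27 -0.3  -0.   -1.    0.13]
[([404.0, -366.0, 22.0], 0.8)]
```

View pics/w9.png

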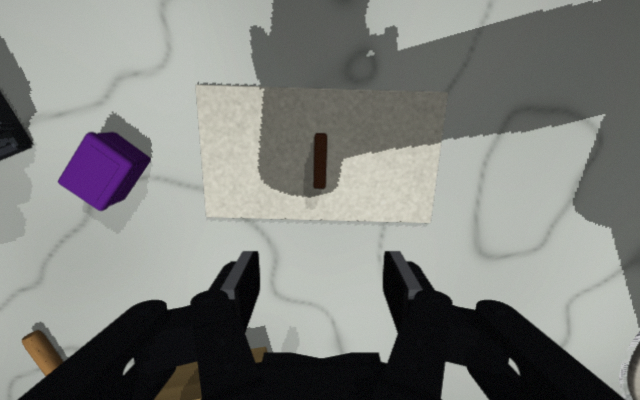

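View pics/t2.png

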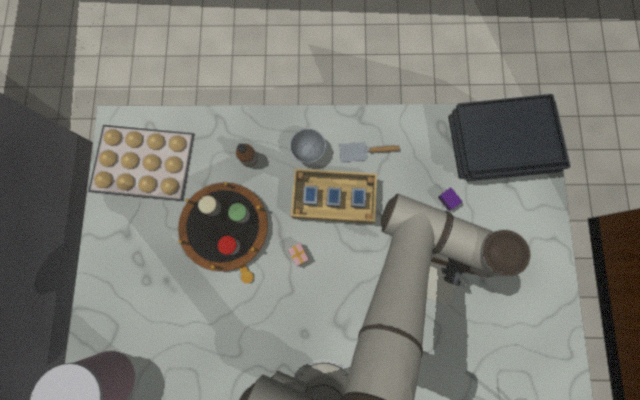

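```bash
python3 - <<'E'
from meas import *
i=pickle.load(open('w9.pkl','rb'))
L=[(66,120,6),(66,-120,6),(-66,-120,6),(-66,120,6)]
uv=[(196,84),(450,90),(429,223),(206,217)]
x,r=fitpose(i,L,uv,[405,-365,np.radians(-105)]);print(r.round(1))
L2=L+[(25,6,36),(25,-6,36),(-25,-6,36),(-25,6,36)]
x,r=fitpose(i,L2,uv+[(314,133),(327,133),(326,188),(314,188)],[405,-365,np.radians(-105)]);print(r.round(1))
st(); go(x[0],x[1],100,np.degrees(x[2]))
E
```

```text
xy [ 403.5 -368.2] deg -106.3 rms px 1.02
[-0.9 -0.5 -0.8  1.2  2.2 -0.3 -0.2 -0.4]
xy [ 403.5 -368.6] deg -106.2 rms px 0.83
[-1.2 -0.8 -1.   0.7  2.1 -0.7 -0.3 -0.6  0.4  0.3  0.9  0.7  0.   0.4
 -0.8  0. ]
t 25.65 p [ 411.3 -338.3  179.2] psi -104.6 F [-1.  -0.3 -0. ] w 60.4 q [-0.38  0.27 -0.3  -0.   -1.    0.13]
psi -104.6 world d [ -7.8 -30.3 -79.2] tool(now) [31.3, -0.1, 79.2] turn z 1.6
n 2 rows [[15.6, -0.1, 39.6], [15.6, -0.3, 39.6]] turn/row 0.8
```

send_rows(translation=[[15,0,40],[15,0,40],[0,0,45],[0,0,30],[0,0,10]], dr=[[0,0,0.7],[0,0,0.7],[0,0,0],[0,0,0],[0,0,0]], grip=[50,50,50,50,50])

```text
clock: 26.28
position: [402.3, -367.1, 12.5]
ee_rot: [-0.601, 0.799, 0.002, -0.001]
contact_force: [-0.2, 0.4, 0.7]
gripper_width: 49.8
```

```bash
python3 - <<'E'
from h import *
import pickle
for _ in range(3): arm.get_image('top')
i=arm.camera_info('wrist'); st(); im=arm.get_image('wrist'); cv2.imwrite('pics/w10.png',im[:,:,::-1]); pickle.dump(i,open('w10.pkl','wb'))
st();go(404,-367.5,10,-106)
E
```

```text
t 26.43 p [ 403.7 -368.1   14.8] psi -106.1 F [-0.2  0.1  0. ] w 50.0 q [-0.44  0.51 -0.44  0.   -0.63  0.16]
t 26.48 p [ 404.  -368.4   15.4] psi -106.1 F [ 0.5 -1.1  0.1] w 50.0 q [-0.44  0.51 -0.44  0.   -0.63  0.16]
psi -106.1 world d [-0.   0.9 -5.4] tool(now) [-0.9, 0.3, 5.4] turn z -0.1
n 1 rows [[-0.9, 0.3, 5.4]] turn/row -0.08
```

View pics/w10.png

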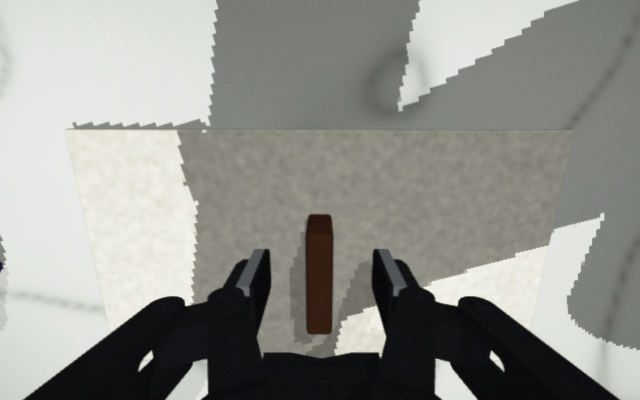

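send_rows(translation=[[0,0,5],[0,0,0],[0,0,0],[0,0,0],[0,0,0]], dr=[[0,0,0],[0,0,0],[0,0,0],[0,0,0],[0,0,0]], grip=[50,5,5,5,5])

```text
clock: 27.1
position: [403.4, -368.4, 9.9]
ee_rot: [-0.601, 0.799, -0.001, 0.0]
contact_force: [0.3, 0.2, 5.0]
gripper_width: 11.0
```

```bash
python3 - <<'E'
from h import *
st()
E
```

```text
t 27.1 p [ 403.4 -368.4    9.9] psi -106.1 F [0.3 0.2 5. ] w 11.0 q [-0.44  0.52 -0.44  0.   -0.61  0.16]
```

```bash
python3 - <<'E'
from h import *
go(612.5,-33.5,120,turn=77.6,n=10,p=[403.4,-368.4,110])
E
```

```text
psi -106.1 world d [209.1 334.9  10. ] tool(now) [-379.8, -107.9, -10.0] turn z 77.6
n 10 rows [[-38.0, -10.8, -1.0], [-39.1, -5.6, -1.0], [-39.5, -0.2, -1.0], [-39.2, 5.1, -1.0], [-38.1, 10.3, -1.0], [-36.4, 15.4, -1.0], [-33.9, 20.2, -1.0], [-30.9, 24.6, -1.0], [-27.3, 28.5, -1.0], [-23.2, 31.9, -1.0]] turn/row 7.76
```

send_rows(translation=[[0,0,0],[0,0,-10],[0,0,-25],[0,0,-35],[0,0,-35]], dr=[[0,0,0],[0,0,0],[0,0,0],[0,0,0],[0,0,0]], grip=[0,0,0,0,0])

```text
clock: 27.72
position: [402.1, -367.7, 114.8]
ee_rot: [-0.601, 0.799, 0.001, -0.0]
contact_force: [0.7, -0.7, -1.9]
gripper_width: 10.9
```

```bash
python3 - <<'E'
from h import *
st()
im=arm.get_image('wrist'); cv2.imwrite('pics/w11.png',im[:,:,::-1])
E
```

```text
t 27.73 p [ 402.1 -367.7  114.8] psi -106.2 F [ 0.7 -0.7 -1.9] w 10.9 q [-0.44  0.37 -0.35 -0.   -0.86  0.16]
```

View pics/w11.png

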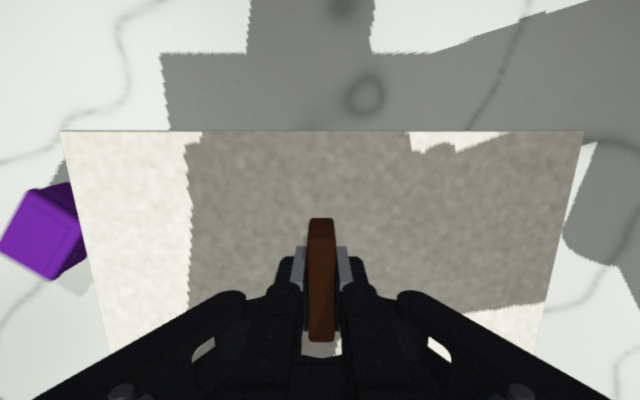

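```bash
python3 - <<'E'
from meas import *
i=arm.camera_info('wrist'); s=arm.read_state(); p=s['position']
z=p[2]-10
L=[(66,120,z+6),(66,-120,z+6),(25,6,z+36),(25,-6,z+36),(-25,-6,z+36),(-25,6,z+36)]
uv=[(61,130),(583,131),(308,218),(333,218),(335,342),(307,342)]
x,r=fitpose(i,L,uv,[p[0],p[1],np.radians(-106)]);print(r.round(1))
a=np.radians(psi());d=x[:2]-p[:2];print('offset tool x',d@[np.cos(a),np.sin(a)],'y',d@[np.sin(a),-np.cos(a)])
go(612.5,-33.5,120,turn=77.6,n=10)
E
```

```text
xy [ 403.6 -372.5] deg -106.1 rms px 7.09
[-4.8 -8.   6.1 -8.6 -2.7 13.1  2.5 13.2 -1.  -4.6 -0.2 -4.7]
offset tool x 3.062651176751746 y 0.324402907851094
psi -106.1 world d [ 2.077e+02  3.361e+02 -1.000e-01] tool(now) [-380.5, -106.6, 0.1] turn z 77.6
n 10 rows [[-38.0, -10.7, 0.0], [-39.1, -5.4, 0.0], [-39.5, -0.1, 0.0], [-39.2, 5.2, 0.0], [-38.1, 10.5, 0.0], [-36.3, 15.5, 0.0], [-33.9, 20.3, 0.0], [-30.8, 24.7, 0.0], [-27.2, 28.6, 0.0], [-23.1, 32.0, 0.0]] turn/row 7.76
```

```bash
python3 - <<'E'
from meas import *
i=arm.camera_info('wrist'); s=arm.read_state(); p=s['position']
for dz in (10,8,6,4):
    z=p[2]-dz
    L=[(66,120,z+6),(66,-120,z+6),(25,6,z+36),(25,-6,z+36),(-25,-6,z+36),(-25,6,z+36)]
    uv=[(61,130),(583,131),(308,231),(334,231),(335,342),(307,342)]
    x,r=fitpose(i,L,uv,[p[0],p[1],np.radians(-106)]);print(dz,r.round(1))
    a=np.radians(psi());d=x[:2]-p[:2];print('offset tool x',d@[np.cos(a),np.sin(a)],'y',d@[np.sin(a),-np.cos(a)])
E
```

```text
xy [ 404.1 -370.4] deg -106.1 rms px 3.24
10 [-3.5 -3.3  5.2 -3.8 -2.4  5.   1.6  5.1 -0.9 -0.6  0.  -0.8]
offset tool x 0.9849713949723772 y 0.40437406282131744
xy [ 403.9 -371. ] deg -106.1 rms px 4.68
8 [-7.5 -4.5  9.2 -5.  -2.7  5.5  1.8  5.6 -0.7  1.4 -0.2  1.3]
offset tool x 1.5780430911463588 y 0.4055814042925865
xy [ 403.8 -371.6] deg -106.1 rms px 6.43
6 [-11.6  -5.7  13.3  -6.3  -3.    6.    2.1   6.1  -0.6   3.6  -0.5   3.4]
offset tool x 2.1656476070988733 y 0.4064622509174031
xy [ 403.6 -372.1] deg -106.1 rms px 8.34
4 [-15.8  -7.   17.6  -7.5  -3.4   6.5   2.3   6.6  -0.4   5.7  -0.7   5.6]
offset tool x 2.747547783560777 y 0.40700136442832846
```

send_rows(translation=[[-38,-11,0],[-39,-5,0],[-39,0,0],[-39,5,0],[-38,10,0]], dr=[[0,0,7.8],[0,0,7.8],[0,0,7.8],[0,0,7.8],[0,0,7.8]], grip=[0,0,0,0,0])

```text
clock: 28.4
position: [506.9, -200.3, 113.9]
ee_rot: [-0.297, 0.955, 0.0, -0.001]
contact_force: [0.7, -0.6, -1.4]
gripper_width: 10.9
```

send_rows(translation=[[-36,15,0],[-34,20,0],[-31,25,0],[-27,29,0],[-23,32,0]], dr=[[0,0,7.8],[0,0,7.8],[0,0,7.8],[0,0,7.8],[0,0,7.6]], grip=[0,0,0,0,0])

```text
clock: 29.02
position: [611.6, -33.3, 113.7]
ee_rot: [0.037, 0.999, -0.0, -0.001]
contact_force: [1.2, 0.3, -1.4]
gripper_width: 11.1
```

```bash
python3 - <<'E'
from h import *
import pickle
for _ in range(5): arm.get_image('top')
i=arm.camera_info('wrist'); st(); im=arm.get_image('wrist'); cv2.imwrite('pics/w12.png',im[:,:,::-1]); pickle.dump(i,open('w12.pkl','wb'))
st();go(612.5,-33.5,120,-183.7)
E
```

```text
t 29.27 p [610.9 -34.5 113.6] psi 176.1 F [-0.7 -0.4 -1.6] w 11.2 q [ 0.21  0.47 -0.18 -0.   -0.93 -1.85]
t 29.32 p [610.8 -34.9 113.8] psi 176.1 F [ 0.4  0.2 -1.4] w 10.8 q [ 0.21  0.47 -0.18 -0.   -0.93 -1.85]
psi 176.1 world d [1.7 1.4 6.2] tool(now) [-1.6, 1.5, -6.2] turn z -0.2
n 1 rows [[-1.6, 1.5, -6.2]] turn/row -0.25
```

View pics/w12.png

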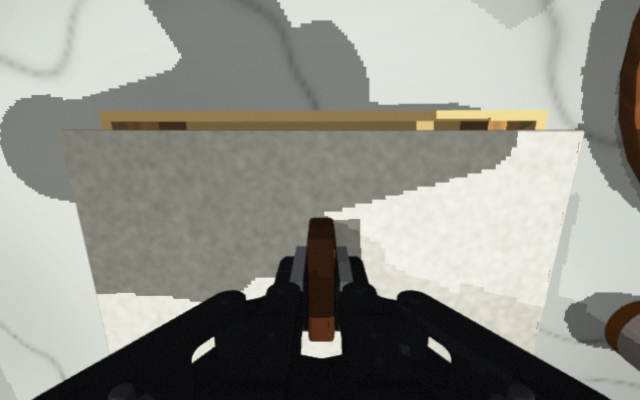

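```bash
python3 - <<'E'
from meas import *
i=pickle.load(open('w12.pkl','rb'))
im=cv2.imread('pics/w12.png')
cv2.imwrite('pics/z8.png',np.vstack([cv2.resize(im[95:145,55:205],None,fx=5,fy=5,interpolation=cv2.INTER_CUBIC),cv2.resize(im[95:145,450:600],None,fx=5,fy=5,interpolation=cv2.INTER_CUBIC)]))
w=pix('wrist',[(100,111),(548,110)],64,i);print(w.round(1))
a=np.radians(-3.7);c=np.array([612.5,-33.5])
for y in(-132,132): print(c+[-77*np.cos(a)-y*np.sin(a),-77*np.sin(a)+y*np.cos(a)])
for X in ([-77,-132],[-77,132]):
    print(proj('wrist',[[*(c+[X[0]*np.cos(a)-X[1]*np.sin(a),X[0]*np.sin(a)+X[1]*np.cos(a)]),64]],i))
E
```

```text
[[ 528.2 -159.4   64. ]
 [ 545.5  102.2   64. ]]
[ 527.1422327  -160.25587388]
[544.17876208 103.19384935]
[[ 98.04768521 109.20809522]]
[[550.06840627 107.53457746]]
```

View pics/z8.png

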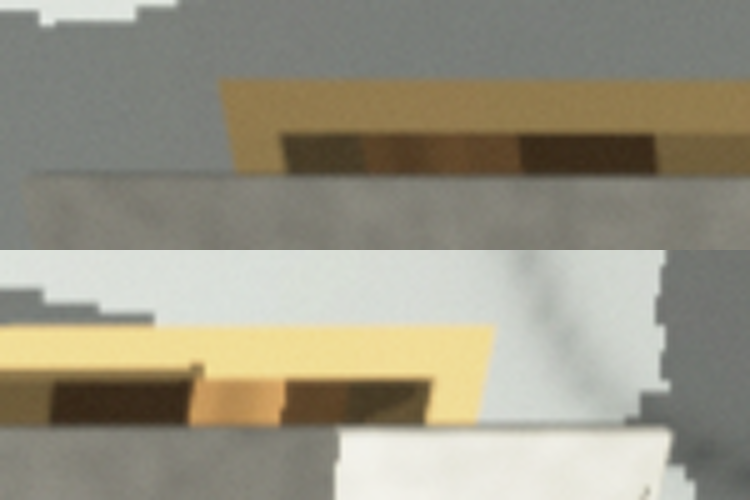

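send_rows(translation=[[-3.3,1.6,0],[0,0,20],[0,0,20],[0,0,5],[0,0,0]], dr=[[0,0,-0.2],[0,0,0],[0,0,0],[0,0,0],[0,0,0]], grip=[0,0,0,0,0])

```text
clock: 29.95
position: [615.4, -33.4, 69.5]
ee_rot: [0.033, 0.999, -0.0, 0.0]
contact_force: [-0.4, -0.0, -1.8]
gripper_width: 10.8
```

```bash
python3 - <<'E'
from h import *
import pickle
for _ in range(2): arm.get_image('top')
i=arm.camera_info('wrist'); st(); im=arm.get_image('wrist'); cv2.imwrite('pics/w13.png',im[:,:,::-1])
st();go(614.2,-33.5,58,-183.7)
E
```

```text
t 30.05 p [615.9 -33.1  70.3] psi 176.3 F [ 0.3 -0.2 -2.2] w 10.8 q [ 0.21  0.52 -0.21  0.   -0.84 -1.84]
t 30.1 p [615.9 -33.   70.3] psi 176.3 F [-0.5  0.7 -2.1] w 10.8 q [ 0.21  0.52 -0.21  0.   -0.84 -1.84]
psi 176.3 world d [ -1.7  -0.5 -12.3] tool(now) [1.7, -0.6, 12.3] turn z -0.0
n 1 rows [[1.7, -0.6, 12.3]] turn/row -0.03
```

View pics/w13.png

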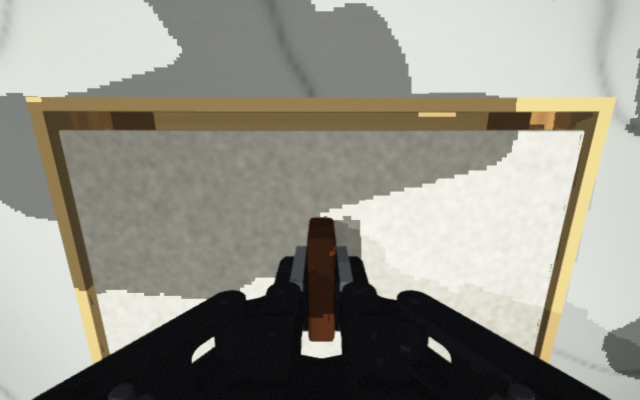

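send_rows(translation=[[3,-0.3,0],[0,0,3],[0,0,4],[0,0,3],[0,0,1]], dr=[[0,0,0],[0,0,0],[0,0,0],[0,0,0],[0,0,0]], grip=[0,0,0,0,0])

```text
clock: 30.72
position: [612.0, -33.1, 58.0]
ee_rot: [0.033, 0.999, -0.0, -0.0]
contact_force: [-1.2, -0.3, 1.5]
gripper_width: 10.8
```

```bash
python3 - <<'E'
from h import *
for _ in range(2): arm.get_image('top')
i=arm.camera_info('wrist'); st(); im=arm.get_image('wrist'); cv2.imwrite('pics/w14.png',im[:,:,::-1]); st()
E
```

```text
t 30.82 p [612.3 -33.1  58.2] psi 176.3 F [-0.2  0.7 -1.8] w 11.1 q [ 0.21  0.53 -0.23  0.   -0.81 -1.85]
t 30.88 p [612.3 -33.1  58.3] psi 176.3 F [ 0.5  0.1 -1.8] w 11.3 q [ 0.21  0.53 -0.23  0.   -0.81 -1.85]
```

View pics/w14.png

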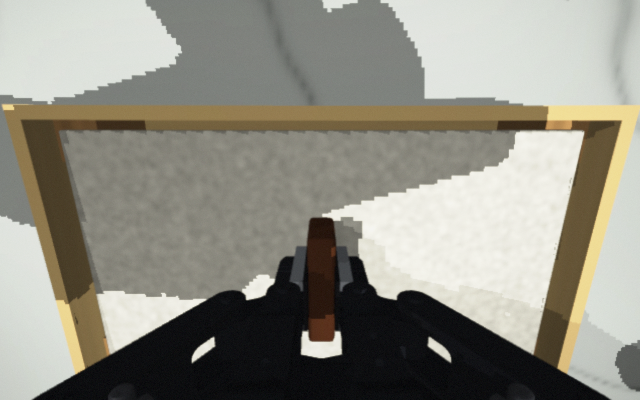

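send_rows(translation=[[0,0,2],[0,0,0],[0,0,0],[0,0,0],[0,0,0]], dr=[[0,0,0],[0,0,0],[0,0,0],[0,0,0],[0,0,0]], grip=[0,0,40,40,40])

```text
clock: 31.5
position: [612.3, -33.1, 56.2]
ee_rot: [0.033, 0.999, -0.0, 0.0]
contact_force: [0.1, -0.5, -0.9]
gripper_width: 40.2
```

send_rows(translation=[[0,0,-25],[0,0,-45],[0,0,-50],[0,0,-50],[0,0,0]], dr=[[0,0,0],[0,0,0],[0,0,0],[0,0,0],[0,0,0]], grip=[40,40,60,85,85])

```text
clock: 32.12
position: [614.8, -33.0, 231.7]
ee_rot: [0.032, 0.999, 0.001, 0.005]
contact_force: [-0.5, -0.2, -1.4]
gripper_width: 85.2
```

```bash
python3 - <<'E'
from h import *
import pickle
i=arm.camera_info('wrist'); st(); im=arm.get_image('wrist'); cv2.imwrite('pics/w15.png',im[:,:,::-1]); pickle.dump(i,open('w15.pkl','wb'))
im=arm.get_image('side'); cv2.imwrite('pics/s15.png',im[:,:,::-1])
for c in('side','wrist'):
    print([(np.round(d['xyz'],0).tolist(),round(d['confidence'],2)) for d in arm.place_of('divider_grip',c)][:3])
    print([(np.round(d['xyz'],0).tolist(),round(d['confidence'],2)) for d in arm.place_of('carton1_mid',c)][:3])
E
```

```text
t 32.12 p [614.8 -33.  231.7] psi 176.3 F [-0.5 -0.2 -1.4] w 85.2 q [ 0.21  0.36 -0.02  0.   -1.17 -1.85]
[([613.0, -34.0, 73.0], 0.63)]
[([426.0, 81.0, 22.0], 0.83)]
[([613.0, -31.0, 71.0], 0.9), ([554.0, 269.0, 56.0], 0.68)]
[]
```

View pics/w15.png

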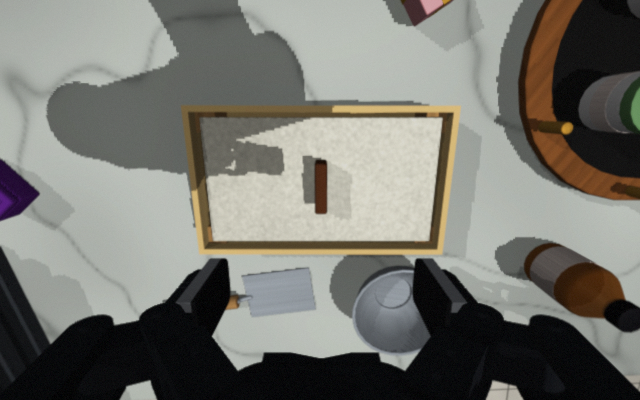

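View pics/s15.png

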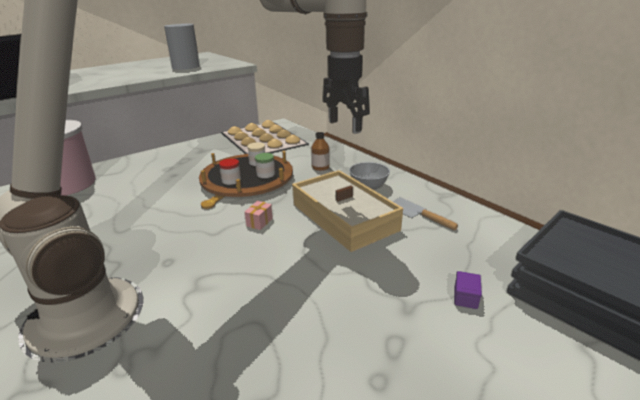

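```bash
python3 - <<'E'
from h import *
st();go(440,85,140,-151,n=5)
E
```

```text
t 32.42 p [611.5 -33.2 224.6] psi 176.3 F [ 0.   0.1 -0. ] w 85.2 q [ 0.21  0.37 -0.03 -0.   -1.17 -1.85]
psi 176.3 world d [-171.5  118.2  -84.6] tool(now) [178.9, 106.7, 84.6] turn z -32.7
n 5 rows [[35.8, 21.3, 16.9], [33.1, 25.3, 16.9], [30.0, 28.9, 16.9], [26.5, 32.1, 16.9], [22.7, 34.9, 16.9]] turn/row -6.55
```

send_rows(translation=[[36,21,17],[33,25,17],[30,29,17],[26,32,17],[23,35,17]], dr=[[0,0,-6.5],[0,0,-6.5],[0,0,-6.5],[0,0,-6.5],[0,0,-6.5]], grip=[85,85,85,85,85])

```text
clock: 33.05
position: [439.6, 85.1, 140.1]
ee_rot: [-0.25, 0.968, -0.0, -0.001]
contact_force: [0.3, -0.2, -0.5]
gripper_width: 85.2
```

```bash
python3 - <<'E'
from h import *
import pickle
for _ in range(4): arm.get_image('top')
i=arm.camera_info('wrist'); st(); im=arm.get_image('wrist'); cv2.imwrite('pics/w16.png',im[:,:,::-1]); pickle.dump(i,open('w16.pkl','wb'))
a=np.radians(29);c=np.array([428,81]);u=np.array([np.cos(a),np.sin(a)]);v=np.array([-u[1],u[0]])
print(proj('wrist',[[*(c+30*s*u+22*t*v),44] for s,t in((1,1),(1,-1),(-1,-1),(-1,1))],i).round(0).tolist())
st()
E
```

```text
t 33.25 p [440.6  85.  140.9] psi -151.2 F [ 0.3 -0.   0.6] w 84.9 q [ 0.55  0.18 -0.54  0.   -0.85 -1.62]
[[352.0, 229.0], [298.0, 229.0], [296.0, 155.0], [354.0, 155.0]]
t 33.3 p [441.5  85.  141.3] psi -151.2 F [-0.1  0.6 -0.1] w 84.9 q [ 0.55  0.18 -0.54  0.   -0.85 -1.62]
```

View pics/w16.png

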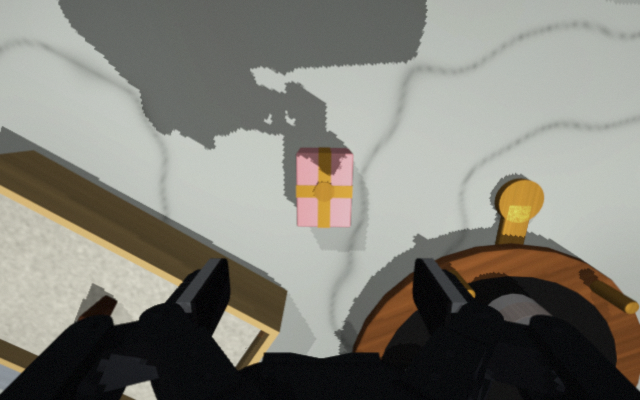

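```bash
python3 - <<'E'
from h import *
go(428,81,5,-151)
E
```

```text
psi -151.2 world d [ -13.5   -4.  -136.3] tool(now) [13.8, 3.0, 136.3] turn z -0.2
n 3 rows [[4.6, 1.0, 45.4], [4.6, 1.0, 45.4], [4.6, 1.0, 45.4]] turn/row -0.07
```

send_rows(translation=[[7,2,40],[6,1,45],[0,0,40],[0,0,11],[0,0,0]], dr=[[0,0,0],[0,0,0],[0,0,0],[0,0,0],[0,0,0]], grip=[85,80,80,80,80])

```text
clock: 33.92
position: [429.0, 81.1, 5.2]
ee_rot: [-0.248, 0.969, -0.0, -0.0]
contact_force: [0.1, 1.5, 0.3]
gripper_width: 80.3
```

send_rows(translation=[[0,0,0],[0,0,0],[0,0,0],[0,0,0],[0,0,0]], dr=[[0,0,0],[0,0,0],[0,0,0],[0,0,0],[0,0,0]], grip=[35,35,35,35,35])

```text
clock: 34.55
position: [429.3, 81.8, 6.7]
ee_rot: [-0.249, 0.969, 0.0, 0.002]
contact_force: [0.2, -0.8, 6.5]
gripper_width: 43.5
```

```bash
python3 - <<'E'
from h import *
st()
a=np.radians(-3.7)
def cr(x,y): return np.array([612.8,-33.3])+[x*np.cos(a)-y*np.sin(a),x*np.sin(a)+y*np.cos(a)]
print(cr(0,-64),cr(0,64))
p=arm.read_state()['position']
go(*cr(0,-64),130,-183.7,n=5,p=[p[0],p[1],120])
E
```

```text
t 34.55 p [429.3  81.8   6.7] psi -151.2 F [ 0.2 -0.8  6.5] w 43.5 q [ 0.56  0.4  -0.71  0.   -0.46 -1.63]
[608.66993227 -97.16659957] [616.93006773  30.56659957]
psi -151.2 world d [ 179.4 -179.    10. ] tool(now) [-71.0, -243.2, -10.0] turn z 32.5
n 5 rows [[-14.2, -48.6, -2.0], [-19.6, -46.7, -2.0], [-24.8, -44.2, -2.0], [-29.6, -41.1, -2.0], [-34.1, -37.5, -2.0]] turn/row 6.5
```

send_rows(translation=[[0,0,-15],[0,0,-35],[0,0,-45],[0,0,-20],[0,0,0]], dr=[[0,0,0],[0,0,0],[0,0,0],[0,0,0],[0,0,0]], grip=[35,35,35,35,35])

```text
clock: 35.17
position: [428.8, 81.7, 122.0]
ee_rot: [-0.248, 0.969, 0.001, 0.002]
contact_force: [-0.2, -0.3, -2.5]
gripper_width: 43.4
```

send_rows(translation=[[-14,-48,0],[-20,-47,0],[-25,-44,0],[-30,-41,0],[-34,-38,0]], dr=[[0,0,6.5],[0,0,6.5],[0,0,6.5],[0,0,6.5],[0,0,6.5]], grip=[35,35,35,35,35])

```text
clock: 35.8
position: [607.9, -98.8, 118.0]
ee_rot: [0.035, 0.999, 0.0, -0.002]
contact_force: [0.7, 0.4, -0.9]
gripper_width: 43.4
```

```bash
python3 - <<'E'
from h import *
for _ in range(2): arm.get_image('top')
st(); im=arm.get_image('wrist'); cv2.imwrite('pics/w17.png',im[:,:,::-1])
go(608.7,-97.2,62,-183.7)
E
```

```text
t 35.9 p [ 609.7 -100.7  117.5] psi 176.0 F [-0.2  0.6 -1.2] w 43.5 q [ 0.1   0.47 -0.16  0.   -0.94 -1.74]
psi 176.1 world d [  1.    2.  -55.3] tool(now) [-0.9, 2.1, 55.3] turn z -0.2
n 1 rows [[-0.9, 2.1, 55.3]] turn/row -0.22
```

View pics/w17.png

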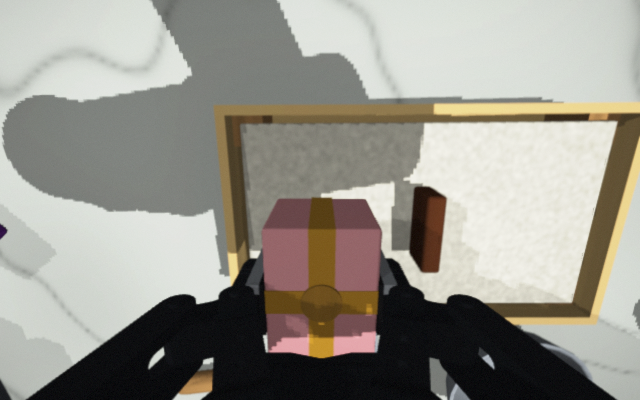

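send_rows(translation=[[-1,2,20],[0,0,25],[0,0,6],[0,0,0],[0,0,0]], dr=[[0,0,0],[0,0,0],[0,0,0],[0,0,0],[0,0,0]], grip=[35,35,35,35,35])

```text
clock: 36.58
position: [609.5, -95.4, 70.3]
ee_rot: [0.032, 0.999, 0.0, 0.001]
contact_force: [0.6, 0.0, -1.5]
gripper_width: 43.5
```

```bash
python3 - <<'E'
from h import *
for _ in range(2): arm.get_image('top')
st()
E
```

```text
t 36.67 p [609.5 -95.5  70.4] psi 176.3 F [ 0.1  0.7 -1. ] w 43.6 q [ 0.11  0.52 -0.21  0.   -0.84 -1.74]
```

send_rows(translation=[[0,0,5],[0,0,2],[0,0,2],[0,0,0],[0,0,0]], dr=[[0,0,0],[0,0,0],[0,0,0],[0,0,0],[0,0,0]], grip=[35,35,35,35,35])

```text
clock: 37.3
position: [609.0, -95.7, 60.8]
ee_rot: [0.033, 0.999, -0.0, 0.0]
contact_force: [-2.3, 0.1, 4.3]
gripper_width: 43.4
```

```bash
python3 - <<'E'
from h import *
for _ in range(2): arm.get_image('top')
st()
E
```

```text
t 37.4 p [608.9 -95.7  60.8] psi 176.3 F [-3.   0.8  5.7] w 43.2 q [ 0.11  0.53 -0.22  0.   -0.82 -1.74]
```

Contact at the expected height, so I release, rise and head for the tub.

send_rows(translation=[[0,0,-0.5],[0,0,0],[0,0,-30],[0,0,-50],[0,0,-50]], dr=[[0,0,0],[0,0,0],[0,0,0],[0,0,0],[0,0,0]], grip=[58,58,58,58,85])

```text
clock: 38.02
position: [608.9, -95.7, 191.6]
ee_rot: [0.033, 0.999, -0.0, -0.0]
contact_force: [0.6, 0.4, 0.8]
gripper_width: 74.0
```

```bash
python3 - <<'E'
from h import *
st()
im=arm.get_image('top')
h=cv2.cvtColor(im,cv2.COLOR_RGB2HSV); m=((h[...,0]<6)|(h[...,0]>174))&(h[...,1]>170)&(h[...,2]>50); m[:,:175]=0;m[:,285:]=0
ys,xs=np.nonzero(m);print(len(xs)); t=pix('top',[(xs.mean(),ys.mean())],88)[0]; d=t[:2]-[518,325]; print('red',t,np.hypot(*d),np.degrees(np.arctan2(d[1],d[0]))%360)
for c in('top','side'):
    if c=='side': arm.get_image(c)
    for n in('tub_red_mid','carton1_mid'): print(n,c,[(np.round(d['xyz'],0).tolist(),round(d['confidence'],2)) for d in arm.place_of(n,c)][:3])
go(453,290,200,-153.5)
E
```

```text
t 38.02 p [608.9 -95.7 191.6] psi 176.3 F [0.6 0.4 0.8] w 74.0 q [ 0.11  0.4  -0.07  0.   -1.1  -1.74]
251
red [452.3291887  292.08612307  88.        ] 73.45732606121737 206.61979603168544
tub_red_mid top [([455.0, 291.0, 61.0], 0.62)]
carton1_mid top [([609.0, -94.0, 76.0], 0.52)]
tub_red_mid side [([452.0, 291.0, 63.0], 0.87)]
carton1_mid side [([607.0, -95.0, 74.0], 0.79)]
psi 176.2 world d [-155.2  385.6   10.7] tool(now) [180.1, 374.6, -10.7] turn z -30.3
n 7 rows [[25.7, 53.5, -1.5], [21.6, 55.3, -1.5], [17.4, 56.8, -1.5], [13.1, 57.9, -1.5], [8.7, 58.7, -1.5], [4.2, 59.2, -1.5], [-0.3, 59.4, -1.5]] turn/row -4.32
```

send_rows(translation=[[26,53,0],[22,55,0],[17,57,0],[13,58,0],[9,58,0]], dr=[[0,0,-4.3],[0,0,-4.3],[0,0,-4.3],[0,0,-4.3],[0,0,-4.3]], grip=[85,85,85,85,85])

```text
clock: 38.95
position: [496.3, 179.8, 189.2]
ee_rot: [-0.156, 0.988, -0.001, -0.001]
contact_force: [1.0, 0.8, -0.3]
gripper_width: 85.2
```

send_rows(translation=[[4,59,10],[0,59,10],[0,0,10],[0,0,0],[0,0,0]], dr=[[0,0,-4.3],[0,0,-4.3],[0,0,0],[0,0,0],[0,0,0]], grip=[85,85,85,85,85])

```text
clock: 39.58
position: [454.3, 287.0, 160.5]
ee_rot: [-0.227, 0.974, -0.0, -0.0]
contact_force: [-0.3, -0.2, -0.5]
gripper_width: 84.9
```

```bash
python3 - <<'E'
from h import *
import pickle
for _ in range(3): arm.get_image('top')
i=arm.camera_info('wrist'); st(); im=arm.get_image('wrist'); cv2.imwrite('pics/w18.png',im[:,:,::-1]); pickle.dump(i,open('w18.pkl','wb'))
h=cv2.cvtColor(im,cv2.COLOR_RGB2HSV); m=((h[...,0]<6)|(h[...,0]>174))&(h[...,1]>170)&(h[...,2]>50)
ys,xs=np.nonzero(m);print(len(xs),xs.min(),xs.max(),ys.min(),ys.max()); 
print(proj('wrist',[[453+28*np.cos(q),291.5+28*np.sin(q),90] for q in np.arange(0,6.28,1.57)],i).round(0).tolist())
print(pix('wrist',[(xs.mean(),ys.mean())],88,i))
st();go(453,291.5,50,-153.5)
E
```

```text
t 39.73 p [454.5 287.3 161.2] psi -153.7 F [ 0.1 -0.6  1.1] w 85.4 q [ 0.87  0.3  -0.31  0.   -0.96 -1.98]
4506 291 367 180 254
[[311.0, 252.0], [362.0, 236.0], [346.0, 186.0], [293.0, 203.0]]
[[451.56042925 291.43640645  88.        ]]
t 39.77 p [454.4 287.4 161.2] psi -153.7 F [0.6 0.1 0.6] w 84.9 q [ 0.87  0.3  -0.31  0.   -0.96 -1.98]
psi -153.7 world d [  -1.4    4.1 -111.2] tool(now) [-0.5, 4.3, 111.2] turn z -0.2
n 2 rows [[-0.3, 2.1, 55.6], [-0.3, 2.1, 55.6]] turn/row -0.12
```

View pics/w18.png

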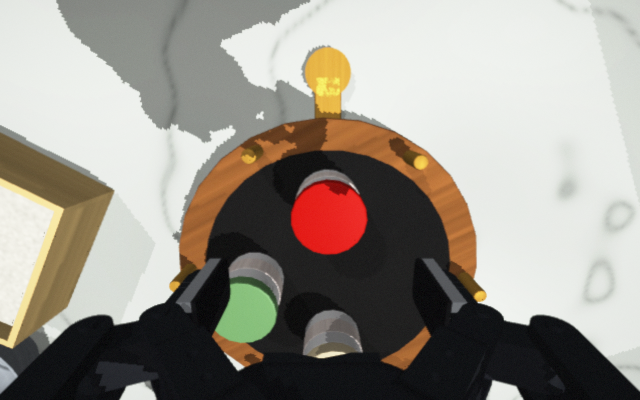

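send_rows(translation=[[0,4.5,30],[0,0,35],[0,0,35],[0,0,16],[0,0,4]], dr=[[0,0,0],[0,0,0],[0,0,0],[0,0,0],[0,0,0]], grip=[85,85,85,85,85])

```text
clock: 40.4
position: [451.8, 291.4, 40.0]
ee_rot: [-0.228, 0.974, -0.001, -0.001]
contact_force: [-0.4, -0.2, -0.4]
gripper_width: 85.1
```

send_rows(translation=[[0,0,0],[0,0,0],[0,0,0],[0,0,0],[0,0,0]], dr=[[0,0,0],[0,0,0],[0,0,0],[0,0,0],[0,0,0]], grip=[85,65,45,45,45])

```text
clock: 41.02
position: [452.4, 292.7, 42.0]
ee_rot: [-0.228, 0.974, 0.0, 0.001]
contact_force: [0.1, -0.8, 6.2]
gripper_width: 54.8
```

```bash
python3 - <<'E'
from h import *
st()
p=arm.read_state()['position']
go(617,31.5,145,-183.7,p=[p[0],p[1],150])
go(617,31.5,145,-183.7,n=7,p=[p[0],p[1],150])
E
```

```text
t 41.02 p [452.4 292.7  42. ] psi -153.6 F [ 0.1 -0.8  6.2] w 54.8 q [ 0.88  0.46 -0.44  0.   -0.68 -1.99]
psi -153.6 world d [ 164.6 -261.2   -5. ] tool(now) [-31.3, -307.2, 5.0] turn z 30.1
n 6 rows [[-5.2, -51.2, 0.8], [-9.7, -50.5, 0.8], [-14.1, -49.5, 0.8], [-18.3, -48.1, 0.8], [-22.5, -46.3, 0.8], [-26.4, -44.2, 0.8]] turn/row 5.01
psi -153.6 world d [ 164.6 -261.2   -5. ] tool(now) [-31.3, -307.2, 5.0] turn z 30.1
n 7 rows [[-4.5, -43.9, 0.7], [-7.8, -43.4, 0.7], [-11.0, -42.7, 0.7], [-14.2, -41.8, 0.7], [-17.2, -40.6, 0.7], [-20.2, -39.2, 0.7], [-23.1, -37.6, 0.7]] turn/row 4.3
```

send_rows(translation=[[0,0,-12],[0,0,-28],[0,0,-38],[0,0,-30],[0,0,0]], dr=[[0,0,0],[0,0,0],[0,0,0],[0,0,0],[0,0,0]], grip=[45,45,45,45,45])

```text
clock: 41.65
position: [452.7, 293.3, 151.4]
ee_rot: [-0.228, 0.974, 0.002, 0.002]
contact_force: [-0.8, 0.4, -3.4]
gripper_width: 54.7
```

```bash
python3 - <<'E'
from h import *
st(); im=arm.get_image('wrist'); cv2.imwrite('pics/w19.png',im[:,:,::-1])
E
```

```text
t 41.65 p [452.7 293.3 151.4] psi -153.6 F [-0.8  0.4 -3.4] w 54.7 q [ 0.88  0.31 -0.32  0.   -0.93 -1.99]
```

View pics/w19.png

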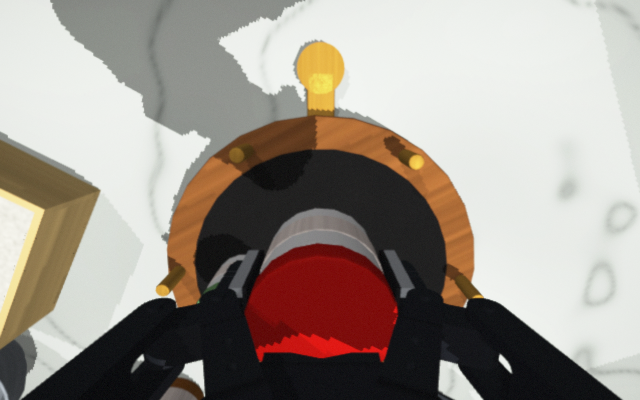

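The tub is held upright. I carry it over the crate.

send_rows(translation=[[-4,-44,0],[-8,-43,0],[-11,-43,0],[-14,-42,0],[-17,-41,0]], dr=[[0,0,4.3],[0,0,4.3],[0,0,4.3],[0,0,4.3],[0,0,4.3]], grip=[45,45,45,45,45])

```text
clock: 42.32
position: [568.1, 103.2, 146.5]
ee_rot: [-0.041, 0.999, -0.001, -0.002]
contact_force: [0.7, 0.8, -1.4]
gripper_width: 54.7
```

send_rows(translation=[[-20,-39,0],[-23,-37,0],[0,0,0],[0,0,10],[0,0,20]], dr=[[0,0,4.3],[0,0,4.3],[0,0,0],[0,0,0],[0,0,0]], grip=[45,45,45,45,45])

```text
clock: 42.95
position: [614.8, 31.8, 117.8]
ee_rot: [0.032, 0.999, 0.0, -0.0]
contact_force: [0.4, 0.5, -2.7]
gripper_width: 54.9
```

```bash
python3 - <<'E'
from h import *
for _ in range(3): arm.get_image('top')
st(); im=arm.get_image('wrist'); cv2.imwrite('pics/w20.png',im[:,:,::-1])
go(617,31.5,67,-183.7)
E
```

```text
t 43.1 p [613.5  31.5 116.7] psi 176.3 F [-0.2 -0.4 -1.8] w 54.9 q [ 0.31  0.47 -0.17 -0.   -0.94 -1.95]
psi 176.4 world d [  2.3  -0.1 -51. ] tool(now) [-2.4, 0.1, 51.0] turn z 0.1
n 1 rows [[-2.4, 0.1, 51.0]] turn/row 0.06
```

View pics/w20.png

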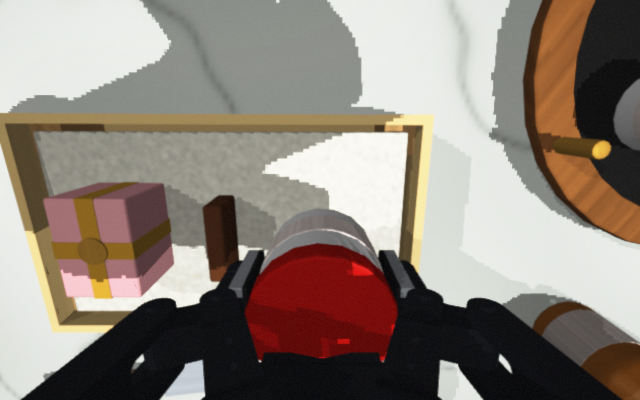

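send_rows(translation=[[-2,0,12],[0,0,14],[0,0,12],[0,0,5],[0,0,0]], dr=[[0,0,0],[0,0,0],[0,0,0],[0,0,0],[0,0,0]], grip=[45,45,45,45,45])

```text
clock: 43.78
position: [617.3, 30.6, 75.2]
ee_rot: [0.033, 0.999, -0.0, -0.0]
contact_force: [0.1, -0.5, -2.0]
gripper_width: 54.8
```

```bash
python3 - <<'E'
from h import *
for _ in range(3): arm.get_image('top')
st()
E
```

```text
t 43.92 p [617.9  30.8  76.3] psi 176.3 F [ 0.9 -1.  -2.8] w 54.7 q [ 0.31  0.52 -0.2   0.   -0.85 -1.95]
```

send_rows(translation=[[0,0,4],[0,0,3],[0,0,2],[0,0,1],[0,0,0]], dr=[[0,0,0],[0,0,0],[0,0,0],[0,0,0],[0,0,0]], grip=[45,45,45,45,45])

```text
clock: 44.55
position: [617.4, 30.7, 66.2]
ee_rot: [0.033, 0.999, -0.0, 0.0]
contact_force: [-1.2, -0.2, 0.7]
gripper_width: 54.6
```

```bash
python3 - <<'E'
from h import *
for _ in range(3): arm.get_image('top')
st()
E
```

```text
t 44.7 p [617.4  30.7  66.1] psi 176.3 F [-1.5  0.7  1.3] w 55.0 q [ 0.31  0.53 -0.21  0.   -0.83 -1.95]
```

Touched down: the force went from −2.8 N to +1.3 N. I release and rise.

send_rows(translation=[[0,0,0],[0,0,0],[0,0,0],[0,0,-15],[0,0,-40]], dr=[[0,0,0],[0,0,0],[0,0,0],[0,0,0],[0,0,0]], grip=[66,66,66,66,66])

```text
clock: 45.32
position: [616.3, 30.4, 120.2]
ee_rot: [0.033, 0.999, -0.001, -0.002]
contact_force: [-0.1, 1.5, 0.5]
gripper_width: 66.0
```

send_rows(translation=[[0,0,-50],[0,0,-50],[0,0,-40],[0,0,0],[0,0,0]], dr=[[0,0,0],[0,0,0],[0,0,0],[0,0,0],[0,0,0]], grip=[66,66,66,66,66])

```text
clock: 45.95
position: [617.0, 30.7, 261.1]
ee_rot: [0.033, 0.999, 0.0, 0.0]
contact_force: [0.5, -0.1, -0.6]
gripper_width: 66.2
```

```bash
python3 - <<'E'
from h import *
st(); im=arm.get_image('wrist'); cv2.imwrite('pics/w21.png',im[:,:,::-1])
a=cv2.convertScaleAbs(arm.get_image('top')[:,:,::-1],alpha=1.5);cv2.imwrite('pics/t21.png',a)
im=arm.get_image('side'); cv2.imwrite('pics/s21.png',cv2.resize(im[110:280,180:480,::-1],None,fx=2.6,fy=2.6))
for n in('tub_red_mid','tub_cream_mid','tub_green_mid','carton1_mid','divider_grip','bowl','syrup','spat'):
    for c in('side','wrist','top'): print(n,c,[(np.round(d['xyz'],0).tolist(),round(d['confidence'],2)) for d in arm.place_of(n,c)][:3])
E
```

```text
t 45.95 p [617.   30.7 261.1] psi 176.3 F [ 0.5 -0.1 -0.6] w 66.2 q [ 0.31  0.35  0.04 -0.   -1.25 -1.95]
tub_red_mid side [([618.0, 26.0, 90.0], 0.79)]
tub_red_mid wrist [([616.0, 29.0, 82.0], 0.71)]
tub_red_mid top [([616.0, 30.0, 83.0], 0.56)]
tub_cream_mid side [([581.0, 358.0, 58.0], 0.61)]
tub_cream_mid wrist [([574.0, 363.0, 59.0], 0.89)]
tub_cream_mid top [([581.0, 362.0, 64.0], 0.52)]
tub_green_mid side [([557.0, 266.0, 62.0], 0.86)]
tub_green_mid wrist [([557.0, 271.0, 56.0], 0.75)]
tub_green_mid top []
carton1_mid side [([607.0, -93.0, 76.0], 0.92)]
carton1_mid wrist [([609.0, -94.0, 79.0], 0.91)]
carton1_mid top [([614.0, -32.0, 71.0], 0.67)]
divider_grip side [([616.0, -30.0, 70.0], 0.72)]
divider_grip wrist [([614.0, -32.0, 68.0], 0.64)]
divider_grip top [([614.0, -32.0, 75.0], 0.9)]
bowl side [([780.0, 52.0, 6.0], 0.78)]
bowl wrist [([780.0, 50.0, -3.0], 0.89)]
bowl top []
syrup side [([755.0, 251.0, -2.0], 0.66)]
syrup wrist [([751.0, 255.0, 3.0], 0.66)]
syrup top []
spat side [([780.0, -153.0, 0.0], 0.78)]
spat wrist [([778.0, -157.0, 3.0], 0.56)]
spat top [([781.0, -154.0, -2.0], 0.58)]
```

View pics/w21.png

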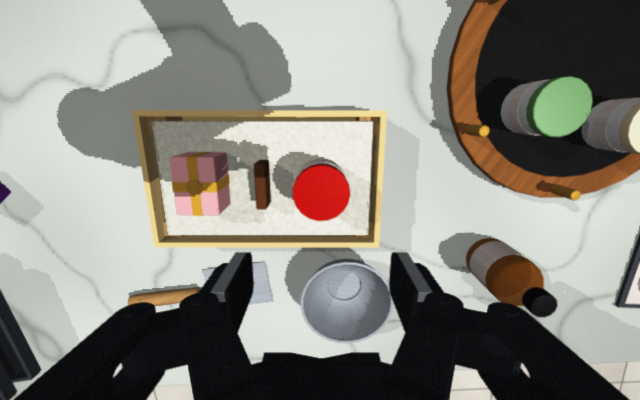

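View pics/s21.png

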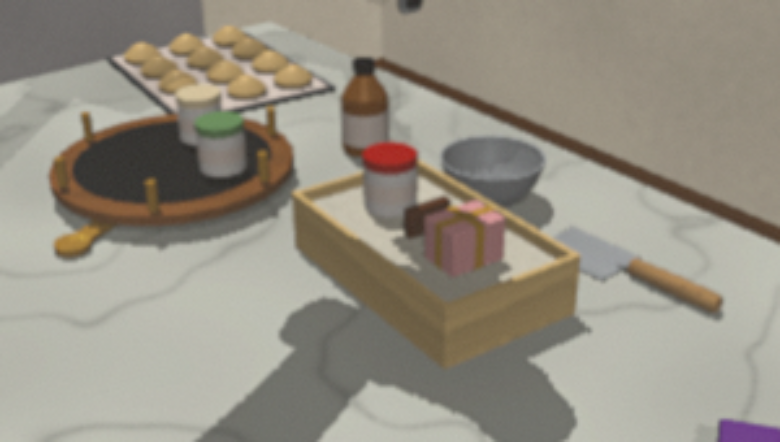

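View pics/t21.png

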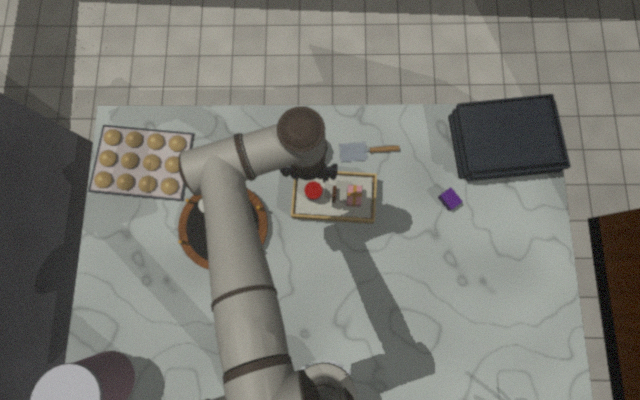

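The wrist picture shows the carton at (200,184), the fin at (262,185) and the red tub at (321,192), all standing in the crate. The side picture agrees: both are upright, the divider is level, and the cream and green tubs are on the carousel.

```bash
python3 - <<'E'
from h import *
print(arm.job_done()); st()
E
```

```text
the job is handed in; nothing more can be done
None
the job is handed in; nothing more can be done
```

I turned the carousel clockwise by one of its posts until the red-lidded tub stood over the pointer. Then I packed the three blue tins, the divider, the single pink carton and the red tub into the crate, and handed the job in at about 46 s. `job_done()` gives no verdict, so what follows is from my own last checks.

- **Carousel step:** the top picture put the red tub at 206.6–206.9° against about 206.5° for the pointer, so within a few millimetres of the front. The gripper first touched the tub there.
- **Tins:** the top picture showed all three standing in the crate before the divider covered them. I could not see them after that.
- **Divider:** the last readings put the grip point at about z 68–75 mm (70 expected), and it looked level and square in the pictures.
- **Carton:** it stands upright at about z 76–79 mm (76 expected). One top-camera reading put the carton at the divider's fin, which I took as a false detection. I only ever saw one carton.
- **Red tub:** it stands upright at z 82–83 mm by the wrist and top cameras (84 expected). The side camera read 90 mm, which is still inside the limit.
- **Left alone:** the other two tubs are upright on the carousel. The bowl, syrup bottle and spatula read within a few millimetres of where they started. The top camera did not find the bowl, bottle or green tub in the last look, with the arm in the way, but the other two cameras did.

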